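# Set up a battery weld jig: nest plates, set the pointer, scan the label

## Robot

A 6-joint arm with a two-finger parallel gripper is mounted at the origin on the work surface. World frame = base frame: x ahead of the robot, y to its left, z up, the work surface at z = 0. Lengths are in mm, angles in rad, forces in N, time in s.
With the tool pointing down it reaches from about 350 to 975 mm from the base axis. Payload 7.1 kg.
Tool frame: the origin (TCP) lies at the very end of the fingers, on their centre line; the grasp point (between the pads) lies tcp_to_grasp behind it (tcp_to_grasp is the distance from the TCP to the grasp point, in mm); z points along the fingers, x is the direction in which the jaws open and shut, and the axes are right-handed (so a half turn about z gives the same grasp; the last joint's range is limited). The gripper opens to 88 mm and grips with 3 to 60 N. Pads are 20 mm wide; open, the fingers measure 115 mm over their backs; the gripper's body (75 mm by 178 mm) begins 61 mm behind the grasp point.
Start: joints at [-1.151, 0.423, 1.63, -0, 1.089, -0.019], TCP at [265.548, -565.764, 222.675] pointing down, gripper open.
Joint ranges: [-3, 3], [-0.9, 2.11], [0.09, 2.58], [-1.31, 4.45], [0.11, 2.69], [-2.54, 2.54]. Speed limits (rad/s): [2.39, 2.39, 3.01, 3.14, 3.14, 3.14].

## Interface

Orientations are given as a rotation vector (axis times angle).
In Python, from workcell import get_obs, get_image, close_job, recognise, mark_of, tcp_to_grasp gives the robot as it stands. The module is installed in compiled form; this text tells all that it offers.
- The arm moves only by the tool move_arm, never from a script. Its argument "motion" is a list of rows, each a list of 7 numbers: the shift along the world's x, y, z in mm, then the turn, a rotation vector about the world's x, y, z in rad, then the finger opening in mm, from 0 to 87.8. A call has 1 to 5 rows; each row is the pose to reach, as a shift and turn from the pose commanded when the call began; what a row does not reach only later rows make up. A row lasts 1/12 s, in which the tool goes at most 41.7 mm and 7.16 degrees, less where a joint would pass 70% of its speed; a pose out of reach is approached as far as the arm can. A call with a gripper value outside its range is refused whole. The fingers move at their own pace and stop on an object; the grip force is fixed at half the most. Time passes only in rows, so rows that repeat a pose let the fingers close. It gives the time, the measured TCP pose, the force and the opening at its end, in the units of the state.
- get_obs(): the state, without advancing time (a new reading comes with each control period).
- get_image(name): name is "scene" or "side" or "wrist"; returns a dict with "color" (384x512x3 uint8, red, green, blue), "mtx" (3x3 intrinsics, pixels), "camera_from_world" (4x4, takes a point from world to camera coordinates). Camera axes: x right, y up, looking along -z (the intrinsics and any distortion apply to the point x, -y, -z); pixel columns grow to the right and rows downward; lengths in mm; the calibration is good to about 2 mm. The wrist camera is an equidistant fisheye: a pixel r from the principal point sees the ray r / f radians off the axis. A picture is of the moment at which its call begins. There is no depth.
- close_job(): hands the job in, once; it reports no verdict.
Trained networks look in a picture, given as the dict that the camera call returned (one of the last four; its "shot" number tells which), for a name from the list of things; names that differ only in an ending like _2 or _b are one class to them, and where a whole thing is asked for, a point or a joint stands for the part that bears it (a point fixed in the world has none). Each returns a list of dicts, best first, with "p" (0 to 1); they miss things now and then, are a little off and sometimes report something else, mostly with a low value. They report only what shows in the picture. A call takes as long as a camera call. They do not tell look-alikes from the thing itself.
- recognise(picture, label): "bbox" ([centre column, centre row, width, height] in pixels, round what is visible of it).
- mark_of(picture, label): "location" ([row, column] in pixels: a listed point, or the origin of a listed thing).
The state is a dict: "t": time; "qpos": joint angles; "qvel": joint speeds; "joint_torque": joint torques, N m; "ee_pos": TCP position; "orientation": TCP orientation; "ft_force": force on the tool from outside, world axes, zero at the start; "moment": the same for the moment, N m; "width": finger opening in mm.
Only numpy, scipy, OpenCV 4.12 (cv2) and the standard library are available. Lean on these libraries where they do the work, as an engineer would, in place of code of your own. Each camera call takes 0.05 s, during which the arm holds its last target. There are 200 camera calls.

## Task

Set up the battery weld jig: first lay every copper connector plate flat and fully down in the jig pocket of its own shape, then turn the knob of the slide unit a little at a time until the black pointer stands on the red mark (not the blue one). After that pick up the barcode scanner, hold it level with its scan line centred on the jig's label and lying across the bars, keep it steady there for two seconds, and lay it back upright in its cradle. Do not knock the flux bottle or the spare cell; if a plate gets knocked out of place, put it right.

Things in the scene. Friction and masses are not known exactly. Their poses are not given: they have to be found in the camera images.
- jig: Fixed black jig 20 mm high; origin at bench level under the centre of its pockets (84 mm in x, 140 in y: 28 mm cells). Round-topped 4 mm wires, tops 8 mm above the floor, outline the pockets; 2 mm play around a plate. From above, +x up, +y left: rows LLLVV / LSSTV / SSTTT. Seated fins stand clear of fingers that close along jig y, opened 50 mm at most. A flange on +y bears the label.
- pocket_l (a point): Point on the pocket floor (20 mm above the bench) of the L plate, where that plate's origin must come; axes those of the jig.
- pocket_v (a point): Point on the pocket floor (20 mm above the bench) of the V plate, where that plate's origin must come; axes those of the jig.
- pocket_s (a point): Point on the pocket floor (20 mm above the bench) of the S plate, where that plate's origin must come; axes those of the jig.
- pocket_t (a point): Point on the pocket floor (20 mm above the bench) of the T plate, where that plate's origin must come; axes those of the jig.
- plate_l: L plate: 76 mm along y by 48 mm along x; a bar of 3 cells along y with the fin on its middle cell, and a fourth cell on the -x side of its +y end. 28 mm grid, arms 20 mm wide; copper, 10 mm thick, 0.1 kg; yellow fin 20 (x) by 12 (y) mm, z = 10 to 40 mm. Origin: underside, below the fin; z up; axes match the jig's when seated. Starts flat, yaw within 1.5 rad. May be absent.
- plate_v: V plate: 48 by 48 mm; a corner cell with one cell on its +y side and one on its -x side. The fin stands 7 mm to +y of the corner cell's centre. 28 mm grid, arms 20 mm wide; copper, 10 mm thick, 0.1 kg; yellow fin 20 (x) by 12 (y) mm, z = 10 to 40 mm. Origin: underside, below the fin; z up; axes match the jig's when seated. Starts flat, yaw within 1.5 rad. May be absent.
- plate_s: S plate: 76 mm along y by 48 mm along x; +x row: middle and -y cells; -x row: +y and middle cells; the fin is at its centre. 28 mm grid, arms 20 mm wide; copper, 10 mm thick, 0.1 kg; yellow fin 20 (x) by 12 (y) mm, z = 10 to 40 mm. Origin: underside, below the fin; z up; axes match the jig's when seated. Starts flat, yaw within 1.5 rad. May be absent.
- plate_t: T plate: 76 mm along y by 48 mm along x; a bar of 3 cells along y with a fourth cell on the +x side of its middle. The fin is 11.2 mm to +x of the bar's centre. 28 mm grid, arms 20 mm wide; copper, 10 mm thick, 0.1 kg; yellow fin 20 (x) by 12 (y) mm, z = 10 to 40 mm. Origin: underside, below the fin; z up; axes match the jig's when seated. Starts flat, yaw within 1.5 rad. May be absent.
- slide_unit: Fixed aluminium slide unit, 66 mm (x) by 250 mm (y) by 30 mm high; origin at bench level below its centre. Its knob stands on the +y end; a blue carriage with two copper electrodes (top 74 mm above the bench) and a thin black pointer slides along y over a white scale.
- knob (a joint): Black bar-grip knob: clockwise from above is positive, 0 to 16 rad with end stops, light friction, stays where left. At 0 the bar lies along the slide unit's x. One rad clockwise moves the pointer 5 mm towards the slide unit's -y (away from the knob); counter-clockwise brings it back.
- knob_grip (a point): Point on the knob's axis, 67 mm above the bench, at the height to grip; it turns with the knob: its x axis lies along the bar. The bar is 42 mm long, 14 mm thick and 32 mm high (42 to 74 mm above the bench), over a round skirt of 44 mm diameter.
- pointer (a point): Tip of the black pointer (2 mm wide), 34 mm above the bench; axes of the slide unit. It must stand at the same place along the slide unit's y as the red mark.
- red_mark: Red mark, 4 mm wide along y and 14 mm along x, fixed on the scale; origin at its centre; axes of the slide unit. A like blue mark at the other end of the scale is not to be used; which end is red varies.
- scanner: Black barcode scanner, orange head, 150 mm long, 0.16 kg, lying in the cradle. Origin: centre of its underside; x towards the head, z up. Body 30 mm wide and high, x = -75 to 47 mm; head 42 mm wide, 34 high, x = 47 to 75 mm. Grip it across its width at the origin, between the saddles. A thin red beam leaves the head forwards and 45 degrees down.
- focus (a point): Middle of the scanner's red scan line, at scanner x = 132, y = 0, z = -52 mm: 132 mm ahead of and 52 mm below the origin. The scan line is 40 mm long along scanner y.
- label (a point): Centre of the white barcode label (44 by 54 mm) lying on the jig's flange 20 mm above the bench; axes of the jig. Its bars run along jig y, so the scanner's x axis must lie along jig y (either way) for the scan line to cross the bars.
- cradle: Fixed grey cradle 124 mm (x) by 60 mm (y); origin at bench level below its centre. Two saddles at x = -38 and +38 mm, 14 mm thick along x and 50 mm wide, with their seats 30 mm above the bench, 38 mm between their cheeks, which rise 14 mm above the seat. The base plate is 8 mm thick.
- cradle_seat (a point): Where the scanner's origin rests: between the saddles, 30 mm above the bench; axes of the cradle. The scanner starts there with its x along the cradle's x.
- flux_bottle: White bottle with red cap, 48 mm diameter, 110 mm tall, standing; origin under its centre. Leave alone.
- spare_cell: Light-blue battery cell, 26 mm diameter, 65 mm tall, standing; origin under its centre. Leave alone.
Things that resemble listed ones, but are neither listed nor needed, are in the scene too. What is shaped like the cradle but turquoise is not meant. What is shaped like the plate_v but pink or purple is not meant.

How it is judged (in metres and radians):
On the way, in this order (a step that is already met when the one before it is completed fails the run):
1. every connector plate present lies flat in its own pocket (horizontal distance between plate_l and pocket_l below 0.005 m and z of plate_l in the frame of pocket_l between -0.003 and 0.003 m and angle between the x axis of each of plate_l, plate_v, plate_s, plate_t and the x axis of jig, either way round below 0.1 rad and angle between each of plate_l, plate_v, plate_s, plate_t's own z axis and vertical below 0.08 rad and linear speed of each of plate_l, plate_v, plate_s, plate_t below 0.02 m/s and horizontal distance between plate_v and pocket_v below 0.005 m and z of plate_v in the frame of pocket_v between -0.003 and 0.003 m and horizontal distance between plate_s and pocket_s below 0.005 m and z of plate_s in the frame of pocket_s between -0.003 and 0.003 m and horizontal distance between plate_t and pocket_t below 0.005 m and z of plate_t in the frame of pocket_t between -0.003 and 0.003 m), for 0.3 s.
2. the pointer stands still on the red mark (y of pointer in the frame of red_mark between -0.002 and 0.002 m and velocity of joint knob between -0.1 and 0.1 rad/s), for 0.4 s.
3. the held scanner's scan line is kept on the label, across the bars, for 1.5 s (distance between focus and label below 0.015 m and angle between the x axis of scanner and the y axis of jig, either way round below 0.3 rad and angle between scanner's own z axis and vertical below 0.25 rad and linear speed of scanner below 0.02 m/s and contact force between scanner and the fingers above 0.5 N), for 1.5 s.
At the end, for the whole second after the job is handed in: Each plate within 5 mm of its pocket point (3 mm in height), aligned within 0.1 rad, flat and at rest; pointer within 2 mm of the red mark's centre and still; scanner at rest in the cradle within 15 mm (4 mm in height), aligned within 0.15 rad, upright (all of step 1 and all of step 2 and horizontal distance between scanner and cradle_seat below 0.015 m and z of scanner in the frame of cradle_seat between -0.004 and 0.004 m and angle between the x axis of scanner and the x axis of cradle, either way round below 0.15 rad and angle between scanner's own z axis and vertical below 0.1 rad and linear speed of scanner below 0.02 m/s); the robot touches nothing.
It fails at once if the flux bottle is knocked over or pushed more than 40 mm (angle between flux_bottle's own z axis and vertical above 0.6 rad or distance of flux_bottle from where it was at the start of the episode above 0.04 m).
It fails at once if the spare cell is knocked over or pushed more than 40 mm (angle between spare_cell's own z axis and vertical above 0.6 rad or distance of spare_cell from where it was at the start of the episode above 0.04 m).
Of plate_l, plate_v, plate_s, plate_t only 3 to 4 are there at a start; the rules pass over those that are not, and their reading is None.
At some moment in a run one of plate_l, plate_v, plate_s, plate_t may be knocked a few centimetres aside while the robot is not near it.
It also fails if it takes over 208 s, if anything falls off the work surface, if the arm or the gripper's body presses on something with over 40 N, if the wrist force passes 120 N, or if a joint passes its speed limit or range.

## Working session

There is one attempt and no reset: what is moved stays moved. The work goes in short steps, Python scripts to look and compute and a tool call to move; the robot and the scene stay as the last step left them, time stands still between calls to the robot, and variables do not carry over. Pictures are saved under pics/ and viewed, about 12 in all and at most 16, crops included, and the job is handed in when it is done.

Besides the shell and the picture viewer there is one more tool, called after ">>>" as name(argument=value, ...), one argument or row to a line, values as JSON. move_arm: Moves the arm, as the interface text tells. Its arguments: {"type":"object","properties":{"motion":{"type":"array"}},"required":["motion"]}

```bash
mkdir -p pics && python3 - <<'E'
from workcell import *
import cv2, numpy as np, pickle
print(get_obs(), tcp_to_grasp)
ims={}
for n in ["scene","side","wrist"]:
    p=get_image(n); ims[n]=p
    cv2.imwrite(f"pics/{n}0.png",cv2.cvtColor(p["color"],cv2.COLOR_RGB2BGR)); print(n,p["mtx"].tolist(),np.round(p["camera_from_world"],3).tolist(),[k for k in p])
pickle.dump(ims,open("ims0.pkl","wb"))
a=[cv2.cvtColor(ims[n]["color"],cv2.COLOR_RGB2BGR) for n in ims]
E
```

```text
{'t': 0.0, 'qpos': array([-1.15101141e+00,  4.23835039e-01,  1.63071340e+00, -6.89590923e-06,
        1.08857397e+00, -1.90161654e-02]), 'qvel': array([-0.0004647 ,  0.00011966,  0.00060209,  0.00102231, -0.0019822 ,
        0.00013721]), 'joint_torque': array([-1.77763544e-03, -5.44632232e+01, -2.73669183e+01,  6.44600973e-02,
        2.27582606e-02, -1.22029910e-04]), 'ee_pos': array([ 265.31605825, -565.26651559,  221.89612069]), 'orientation': array([-2.65096741e+00,  1.68424974e+00,  2.00809321e-03]), 'ft_force': array([-0.54379752, -0.70916334, -0.24131084]), 'moment': array([ 0.03604749,  0.05032058, -0.00376128]), 'width': 87.99100047673306} 18.700000000000003
scene [[428.75960709507837, 0.0, 257.87480965251797], [0.0, 428.75960709507837, 190.66595151943991], [0.0, 0.0, 1.0]] [[0.197, 0.98, -0.023, -74.042], [-0.583, 0.136, 0.801, 290.879], [0.788, -0.144, 0.598, -1726.16], [0.0, 0.0, 0.0, 1.0]] ['color', 'mtx', 'camera_from_world', 'shot']
side [[405.16072878440724, 0.0, 252.5031402813512], [0.0, 405.16072878440724, 188.57629817205512], [0.0, 0.0, 1.0]] [[-0.893, -0.45, -0.015, 488.406], [0.262, -0.546, 0.796, -203.073], [-0.366, 0.706, 0.605, -1212.644], [0.0, 0.0, 0.0, 1.0]] ['color', 'mtx', 'camera_from_world', 'shot']
wrist [[297.3186396354542, 0.0, 250.84701197323608], [0.0, 297.3186396354542, 192.80469868084282], [0.0, 0.0, 1.0]] [[0.424, -0.905, 0.001, -625.555], [0.87, 0.408, -0.276, 32.967], [0.25, 0.118, 0.961, -390.123], [0.0, 0.0, 0.0, 1.0]] ['color', 'mtx', 'camera_from_world', 'shot']
```

View pics/scene0.png

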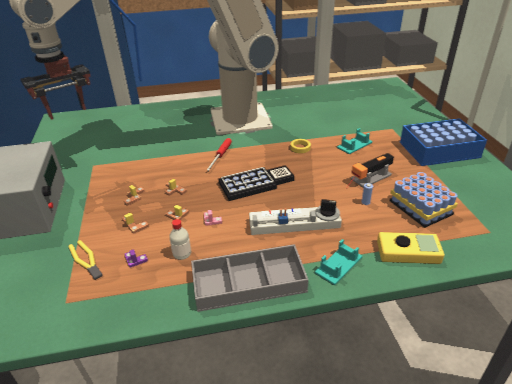

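View pics/side0.png

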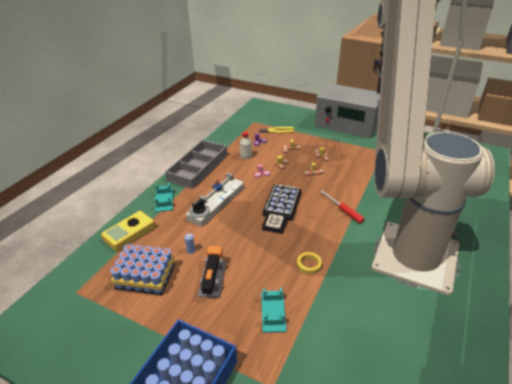

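The scene picture shows the copper plates at about (133,194), (175,187), (133,222) and (177,212). The look-alikes are the pink V at (212,217), the purple V at (135,258), and turquoise cradles at (355,142) and (340,262). The jig is at (248,182), the label at (281,174), the knob at (328,208), the scanner in its grey cradle at (373,170), the bottle at (180,240) and the spare cell at (367,194). The side view agrees.

```bash
cat > h.py <<'E'
import numpy as np, cv2
from scipy.spatial.transform import Rotation as R
from workcell import *
def ray(p,row,col):
    K=p["mtx"];T=p["camera_from_world"]
    u=(col-K[0,2])/K[0,0];v=(row-K[1,2])/K[1,1]
    if p["fish"]:
        r=np.hypot(u,v);s=np.sin(r)/max(r,1e-9);d=np.array([u*s,-v*s,-np.cos(r)])
    else: d=np.array([u,-v,-1.])
    Rm=T[:3,:3];o=-Rm.T@T[:3,3];d=Rm.T@d
    return o,d/np.linalg.norm(d)
def atz(p,row,col,z):
    o,d=ray(p,row,col);return o+d*(z-o[2])/d[2]
def tri(rs):
    A=0;b=0
    for o,d in rs:
        M=np.eye(3)-np.outer(d,d);A=A+M;b=b+M@o
    x=np.linalg.solve(A,b);return x,[float(np.linalg.norm((np.eye(3)-np.outer(d,d))@(x-o))) for o,d in rs]
def proj(p,X):
    K=p["mtx"];T=p["camera_from_world"];c=T[:3,:3]@np.asarray(X,float)+T[:3,3]
    c=np.array([c[0],-c[1],-c[2]])
    if p["fish"]:
        t=np.arctan2(np.hypot(c[0],c[1]),c[2]);n=c[:2]/max(np.hypot(c[0],c[1]),1e-9)*t
    else: n=c[:2]/c[2]
    return np.array([K[1,1]*n[1]+K[1,2],K[0,0]*n[0]+K[0,2]])  # row,col
def img(n):
    p=get_image(n);p["fish"]=n=="wrist";return p
def save(p,f,crop=None,k=1):
    a=cv2.cvtColor(p["color"],cv2.COLOR_RGB2BGR)
    if crop: r0,r1,c0,c1=crop;a=a[r0:r1,c0:c1]
    if k!=1:a=cv2.resize(a,None,fx=k,fy=k,interpolation=cv2.INTER_CUBIC)
    cv2.imwrite("pics/"+f,a)
E
python3 - <<'E'
from h import *
P=[img("scene"),img("side")]
for n in "jig label plate_l plate_v plate_s plate_t slide_unit knob_grip pointer red_mark scanner cradle cradle_seat flux_bottle spare_cell pocket_l pocket_v pocket_s pocket_t".split():
    m=[mark_of(p,n)[:5] for p in P]
    print(n)
    for i,l in enumerate(m):
        print("   ",["scene","side"][i],[(np.round(e["location"]).astype(int).tolist(),round(e["p"],2)) for e in l if e["p"]>.15])
    if m[0] and m[1]:
        x,r=tri([ray(P[i],*m[i][0]["location"]) for i in (0,1)]);print("    tri",x.round(1),np.round(r,1))
E
```

```text
jig
    scene [([183, 250], 0.64)]
    side [([206, 281], 0.61)]
    tri [454.3 -39.6   2.5] [0.5 0.5]
label
    scene [([172, 278], 0.56)]
    side [([221, 274], 0.63), ([170, 314], 0.37)]
    tri [438.4  54.5  18.2] [1.7 1.7]
plate_l
    scene [([215, 180], 0.75), ([223, 211], 0.73), ([226, 134], 0.69), ([190, 175], 0.62), ([261, 133], 0.6)]
    side [([155, 318], 0.64), ([148, 289], 0.59), ([168, 315], 0.58), ([169, 260], 0.58), ([161, 279], 0.51)]
    tri [ 465.1 -311.1   -6.1] [66.8 66.8]
plate_v
    scene [([215, 180], 0.75), ([223, 211], 0.73), ([226, 134], 0.69), ([190, 175], 0.62), ([261, 133], 0.6)]
    side [([155, 318], 0.64), ([148, 289], 0.59), ([168, 315], 0.58), ([169, 260], 0.58), ([161, 279], 0.51)]
    tri [ 465.1 -311.1   -6.1] [66.8 66.8]
plate_s
    scene [([215, 180], 0.75), ([223, 211], 0.73), ([226, 134], 0.69), ([190, 175], 0.62), ([261, 133], 0.6)]
    side [([155, 318], 0.64), ([148, 289], 0.59), ([168, 315], 0.58), ([169, 260], 0.58), ([161, 279], 0.51)]
    tri [ 465.1 -311.1   -6.1] [66.8 66.8]
plate_t
    scene [([215, 180], 0.75), ([223, 211], 0.73), 
[... 1651 characters left out ...]
77, 256], 0.78), ([174, 253], 0.74), ([181, 239], 0.68)]
    side [([190, 280], 0.97), ([204, 274], 0.92), ([196, 289], 0.68), ([205, 282], 0.58), ([158, 248], 0.16)]
    tri [486.1 -98.4  19.7] [1.9 1.9]
pocket_s
    scene [([188, 234], 0.83), ([177, 256], 0.78), ([174, 253], 0.74), ([181, 239], 0.68)]
    side [([190, 280], 0.97), ([204, 274], 0.92), ([196, 289], 0.68), ([205, 282], 0.58), ([158, 248], 0.16)]
    tri [486.1 -98.4  19.7] [1.9 1.9]
pocket_t
    scene [([188, 234], 0.83), ([177, 256], 0.78), ([174, 253], 0.74), ([181, 239], 0.68)]
    side [([190, 280], 0.97), ([204, 274], 0.92), ([196, 289], 0.68), ([205, 282], 0.58), ([158, 248], 0.16)]
    tri [486.1 -98.4  19.7] [1.9 1.9]
```

```bash
python3 - <<'E'
from h import *
import pickle
I=pickle.load(open("ims0.pkl","rb"))
for n in I: I[n]["fish"]=n=="wrist"
for rc in [(190,175),(215,180),(226,134),(197,131),(223,211),(261,133)]: print(rc,atz(I["scene"],*rc,0).round(0))
T=I["wrist"]["camera_from_world"];o=-T[:3,:3].T@T[:3,3];ob=get_obs()
Rt=R.from_rotvec(ob["orientation"]).as_matrix();print("cam",o,"in tool",Rt.T@(o-ob["ee_pos"]),"axes in tool(cols: right,up,-view)\n",(Rt.T@T[:3,:3].T).round(2));print(Rt.round(2))
E
```

```text
(190, 175) [ 431. -277.    0.]
(215, 180) [ 558. -268.    0.]
(226, 134) [ 578. -398.    0.]
(197, 131) [ 437. -412.    0.]
(223, 211) [ 614. -184.    0.]
(261, 133) [ 717. -397.    0.]
cam [ 334.37976902 -533.90055664  384.37265768] in tool [   0.39798735  -75.86602055 -161.70173774] axes in tool(cols: right,up,-view)
 [[ 1.    0.   -0.  ]
 [ 0.   -0.96 -0.28]
 [-0.    0.28 -0.96]]
[[ 0.42 -0.91 -0.  ]
 [-0.91 -0.42  0.  ]
 [-0.    0.   -1.  ]]
```

View pics/wrist0.png

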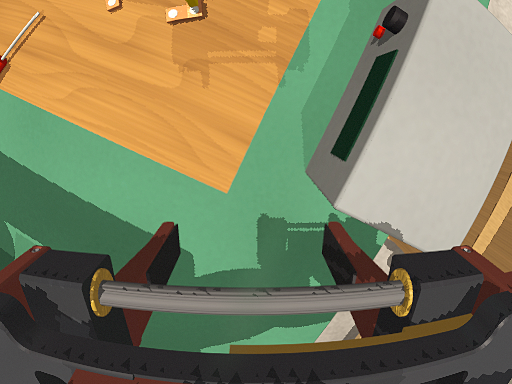

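The wrist picture shows one plate at about (185,12) at its upper edge. The fingers hide everything below row 220. I'll move the camera over the plates.

>>> move_arm(
  motion=[
    [29, 38, 0, 0, 0, 0, 87],
    [58, 77, 0, 0, 0, 0, 87],
    [88, 116, 0, 0, 0, 0, 87],
    [117, 154, 0, 0, 0, 0, 87],
    [146, 193, 0, 0, 0, 0, 87],
  ],
)

```text
t: 2.57
ee_pos: [392.2, -398.2, 222.8]
orientation: [2.651, -1.686, 0.001]
ft_force: [0.6, -0.1, 0.6]
width: 86.9
```

>>> move_arm(
  motion=[
    [0, 0, 0, 0, 0, 0, 87],
    [0, 0, 0, 0, 0, 0, 87],
  ],
)

```text
t: 2.73
ee_pos: [392.6, -398.2, 222.9]
orientation: [2.655, -1.679, 0.0]
ft_force: [0.2, -0.4, -0.2]
width: 87.2
```

```bash
python3 - <<'E'
from h import *
import pickle
p=img("wrist");pickle.dump(p,open("w1.pkl","wb"));save(p,"w1.png",k=1.5)
print(get_obs()["ee_pos"])
E
```

```text
[ 391.8378103  -399.4021498   222.90751581]
```

View pics/w1.png

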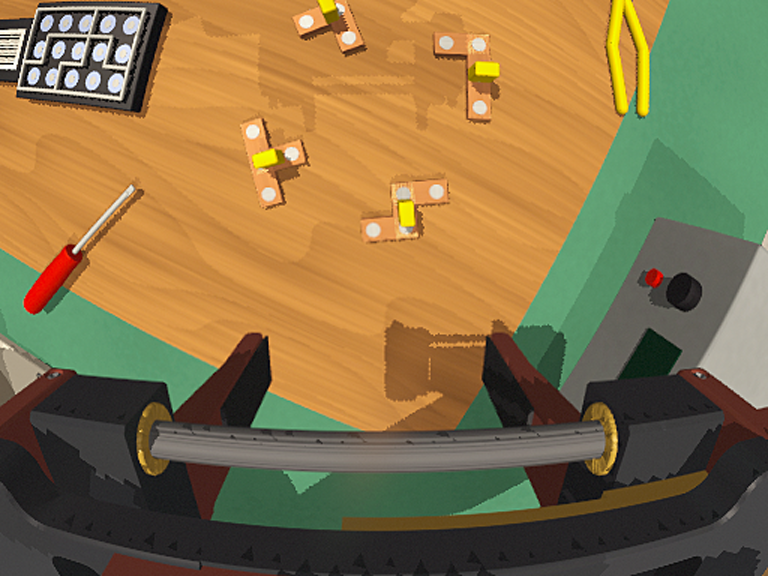

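The picture shows four copper plates: T at (268,163), V at (330,25), L at (470,75) and S at (405,212), in 1.5x pixels. The jig is at upper left. I'll move on for a second view of the plates, then one over the jig.

>>> move_arm(
  motion=[
    [30, 20, 0, 0, 0, 0, 87],
    [60, 40, 0, 0, 0, 0, 87],
    [75, 50, 0, 0, 0, 0, 87],
    [75, 50, 0, 0, 0, 0, 87],
    [75, 50, 0, 0, 0, 0, 87],
  ],
)

```text
t: 3.2
ee_pos: [466.0, -350.6, 222.5]
orientation: [2.651, -1.684, -0.0]
ft_force: [-0.9, -0.3, -0.1]
width: 87.1
```

```bash
python3 - <<'E'
from h import *
import pickle
p=img("wrist");pickle.dump(p,open("w2.pkl","wb"));save(p,"w2.png",k=1.5)
print(get_obs()["ee_pos"])
E
```

```text
[ 465.41801506 -350.8712143   222.45551921]
```

>>> move_arm(
  motion=[
    [0, 30, 0, 0, 0, -0.11, 87],
    [0, 60, 0, 0, 0, -0.22, 87],
    [0, 90, 0, 0, 0, -0.33, 87],
    [0, 120, 0, 0, 0, -0.43, 87],
    [0, 150, 0, 0, 0, -0.43, 87],
  ],
)

```text
t: 3.67
ee_pos: [465.0, -200.1, 222.7]
orientation: [2.222, -2.221, 0.0]
ft_force: [0.7, 0.4, -0.2]
width: 87.1
```

>>> move_arm(
  motion=[
    [-18, 38, 0, 0, 0, 0, 87],
    [-36, 76, 0, 0, 0, 0, 87],
    [-55, 120, 0, 0, 0, 0, 87],
    [-75, 160, 0, 0, 0, 0, 87],
    [-75, 160, 0, 0, 0, 0, 87],
  ],
)

```text
t: 4.08
ee_pos: [387.4, -37.8, 222.2]
orientation: [2.23, -2.211, -0.004]
ft_force: [-0.4, -0.4, -1.0]
width: 87.2
```

>>> move_arm(
  motion=[
    [0, 0, 0, 0, 0, 0, 87],
    [0, 0, 0, 0, 0, 0, 87],
  ],
)

```text
t: 4.25
ee_pos: [391.7, -40.7, 223.1]
orientation: [-2.231, 2.211, -0.002]
ft_force: [0.5, -0.6, 0.0]
width: 86.8
```

```bash
python3 - <<'E'
from h import *
import pickle
p=img("wrist");pickle.dump(p,open("w3.pkl","wb"));save(p,"w3.png",k=1.5)
print(get_obs()["ee_pos"],get_obs()["orientation"])
E
```

```text
[392.15705591 -41.03006798 223.07652132] [-2.2298393   2.21228534 -0.00224377]
```

View pics/w3.png

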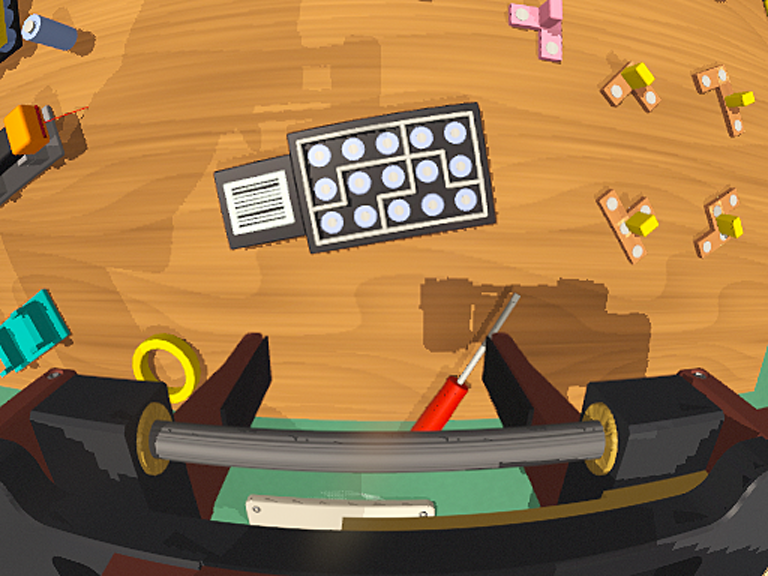

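The jig is clear, with cells in a 3x5 grid from (319,155) to (467,199) and the label at (260,202). The pink V is at (540,25), and the screwdriver at (470,370) is not in the way. Next I'll fit the jig grid and the plates.

```bash
cat > fit.py <<'E'
from h import *
import pickle
from scipy.optimize import least_squares, minimize
def ld(f): return pickle.load(open(f,"rb"))
def blobs(mask,amin,amax):
    n,_,st,c=cv2.connectedComponentsWithStats(mask.astype(np.uint8))
    return [(c[i][1],c[i][0],st[i][4]) for i in range(1,n) if amin<=st[i][4]<=amax]
E
python3 - <<'E'
from fit import *
p=ld("w3.pkl");hsv=cv2.cvtColor(p["color"],cv2.COLOR_RGB2HSV)
print("cell",hsv[103,213],"label",hsv[150,160],"copper",hsv[133,405],hsv[160,420],"wood",hsv[200,300],hsv[60,150],"fin",hsv[149,428])
m=(hsv[...,1]<70)&(hsv[...,2]>150);m[:, :200]=0;m[180:]=0;m[:,335:]=0
b=blobs(m,20,400);print(len(b),np.round(b).tolist())
w=ld("w1.pkl");h2=cv2.cvtColor(w["color"],cv2.COLOR_RGB2HSV)
print("w1 dot",h2[129,179],h2[103,195],"copper",h2[119,174],h2[115,172],h2[69,320],"wood",h2[150,200],h2[60,100],"fin",h2[106,176])
E
```

```text
cell [ 20  25 251] label [ 17 223   8] copper [ 18  27 216] [ 15 164 231] wood [ 15 175 153] [ 16 171 198] fin [ 26 255 228]
15 [[88.0, 303.0, 176.0], [91.0, 280.0, 184.0], [95.0, 258.0, 185.0], [99.0, 235.0, 187.0], [103.0, 212.0, 188.0], [110.0, 307.0, 176.0], [114.0, 284.0, 180.0], [117.0, 262.0, 187.0], [122.0, 239.0, 188.0], [126.0, 217.0, 183.0], [133.0, 310.0, 172.0], [136.0, 288.0, 179.0], [140.0, 265.0, 182.0], [144.0, 243.0, 184.0], [148.0, 221.0, 180.0]]
w1 dot [ 22  27 235] [ 22  26 241] copper [ 15 161 242] [ 21 122 246] [ 21  27 228] wood [ 17 173 218] [ 13 176 126] fin [ 30 255 245]
```

```bash
cat >> fit.py <<'E'
# dot positions (x,y) relative to plate origin (fin), fin-covered/partly covered cells left out
D={'l':[(0,28),(0,-28),(-28,28)],'v':[(-28,-7),(0,21)],'s':[(14,-28),(-14,28)],'t':[(-11.2,28),(-11.2,-28),(16.8,0)]}
FIN=[(sx*10,sy*6,z) for sx in(-1,1) for sy in(-1,1) for z in(10,40)]
def place(q,pts,z):
    c,s=np.cos(q[2]),np.sin(q[2]);return [(q[0]+c*a[0]-s*a[1],q[1]+s*a[0]+c*a[1],z+(a[2] if len(a)>2 else 0)) for a in pts]
def fin_c(p,q,z0):
    P=np.array([proj(p,X)[::-1] for X in place(q,FIN,z0)],np.float32)
    m=cv2.moments(cv2.convexHull(P));return np.array([m["m01"],m["m10"]])/m["m00"]
def masks(p):
    h=cv2.cvtColor(p["color"],cv2.COLOR_RGB2HSV).astype(int)
    dot=(h[...,1]<75)&(h[...,2]>130);fin=(h[...,1]>225)&(h[...,2]>120)&(h[...,0]>22)&(h[...,0]<34)
    return dot,fin
def fitplate(k,views,q0,z0=0,fitz=False,maxd=18):
    """views: pictures; returns q, rms"""
    q=np.array(list(q0)+[z0],float)
    fs=[]
    for p in views:
        d,f=masks(p);fs.append((p,blobs(d,25,400),blobs(f,25,900)))
    for it in range(8):
        obs=[]
        for p,db,fb in fs:
            for i,a in enumerate(D[k]):
                r=proj(p,place(q,[a],q[3]+10)[0])
                c=[b for b in db if np.hypot(b[0]-r[0],b[1]-r[1])<maxd]
                if c: obs.append((p,'d',i,min(c,key=lambda b:np.hypot(b[0]-r[0],b[1]-r[1]))))
            r=fin_c(p,q,q[3]);c=[b for b in fb if np.hypot(b[0]-r[0],b[1]-r[1])<maxd*1.4]
            if c: obs.append((p,'f',0,min(c,key=lambda b:np.hypot(b[0]-r[0],b[1]-r[1]))))
        def res(v):
            v=v if fitz else np.append(v[:3],z0)
            o=[]
            for p,t,i,b in obs:
                r=fin_c(p,v,v[3]) if t=='f' else proj(p,place(v,[D[k][i]],v[3]+10)[0])
                o+=[r[0]-b[0],r[1]-b[1]]
            return np.array(o)
        if len(obs)<3: return q,99,len(obs)
        s=least_squares(res,q if fitz else q[:3],loss="soft_l1",x_scale=[10,10,.1,10][:4 if fitz else 3])
        q=s.x if fitz else np.append(s.x,z0)
    return q,float(np.sqrt(np.mean(res(q if fitz else q[:3])**2))),len(obs)
E
python3 - <<'E'
from fit import *
p=ld("w3.pkl");d,_=masks(p);m=d.copy();m[:, :200]=0;m[180:]=0;m[:,335:]=0
b=blobs(m,20,400)
G=[(28*(1-r),28*(c-2)) for r in range(3) for c in range(5)]
b=np.array(b)[:, :2]
def res(v): return (np.array([proj(p,X) for X in place(v,G,v[3])])-b).ravel()
s=least_squares(res,[454,-40,0.15,20],x_scale=[10,10,.1,10]);print("jig free",s.x.round(3),np.sqrt(np.mean(s.fun**2)))
s2=least_squares(lambda v:res(np.append(v,20.)),[454,-40,0.15],x_scale=[10,10,.1]);print("z=20",s2.x.round(3))
W=[ld("w1.pkl"),ld("w2.pkl"),ld("w3.pkl")]
def px(p,r,c): return atz(p,r/1.5,c/1.5,25)
for k,rc,pr in [('t',(160,266),None),('v',(8,328),None),('l',(70,486),None),('s',(212,407),None)]:
    x=px(W[0],*rc)
    best=[]
    for y in np.arange(-1.6,1.7,.2):
        q=fitplate(k,W,[x[0],x[1],y]);best.append((-q[2],q[1],q[0]))
    best.sort(key=lambda e:(e[1]-0.15*-e[0]))
    print(k,x.round(0),[( -e[0],round(e[1],2),e[2].round(3).tolist()) for e in best[:2]])
    q=fitplate(k,W,best[0][2][:3],fitz=True);print("   freez",q[0].round(3),q[1:])
E
```

```text
jig free [ 4.58876e+02 -5.46340e+01  1.85000e-01  2.09100e+01] 0.09589876635255902
z=20 [ 4.58854e+02 -5.46680e+01  1.85000e-01]
t [ 428. -284.   25.] [(12, 0.35, [430.256, -284.783, -0.895, 0.0]), (12, 0.35, [430.238, -284.776, -0.895, 0.0])]
   freez [ 430.432 -284.775   -0.895    1.342] (0.23992311432840105, 12)
v [ 565. -275.   25.] [(9, 0.25, [565.913, -273.694, 0.8, 0.0]), (9, 0.25, [565.889, -273.714, 0.8, 0.0])]
   freez [ 565.767 -273.655    0.802    0.938] (0.13453079402038065, 9)
l [ 573. -413.   25.] [(12, 0.22, [570.445, -411.076, -1.121, 0.0]), (12, 0.22, [570.432, -411.073, -1.122, 0.0])]
   freez [ 570.222 -410.755   -1.121    1.256] (0.09999651685080475, 12)
s [ 437. -406.   25.] [(9, 0.24, [436.8, -404.841, 0.536, 0.0]), (9, 0.24, [436.782, -404.851, 0.536, 0.0])]
   freez [ 436.932 -404.595    0.536    0.992] (0.14077245055784815, 9)
```

Fits: jig at (458.9,-54.7) with yaw 0.185. L (570.4,-411.0), V (565.9,-273.7), S (436.9,-404.8) and T (430.3,-284.8), with heights within about 1 mm of the text. All four plates are present. The only things that could be mistaken for them are the pink and purple Vs, at scene (212,217) and (135,258), and I've excluded both. V and L were checked by colour in the w3 crop. I'll start with T.

>>> move_arm(
  motion=[
    [5, -32, 0, 0, 0, -0.1, 50],
    [10, -64, 0, 0, 0, -0.2, 50],
    [15, -96, 0, 0, 0, -0.3, 50],
    [20, -128, 0, 0, 0, -0.4, 50],
    [25, -160, 0, 0, 0, -0.5, 50],
  ],
)

```text
t: 4.72
ee_pos: [416.6, -203.6, 222.6]
orientation: [-1.605, 2.701, -0.001]
ft_force: [1.1, 0.1, 0.1]
width: 56.9
```

>>> move_arm(
  motion=[
    [4, -28, -40, 0, 0, -0.1, 50],
    [8, -56, -80, 0, 0, -0.2, 50],
    [13, -84, -120, 0, 0, -0.3, 50],
    [13, -84, -140, 0, 0, -0.4, 50],
    [13, -84, -140, 0, 0, -0.4, 50],
  ],
)

```text
t: 5.13
ee_pos: [425.6, -285.6, 75.0]
orientation: [1.032, -2.96, -0.014]
ft_force: [-1.3, 1.4, -0.1]
width: 50.1
```

```bash
cat > st.py <<'E'
import sys
from h import *
# st.py x y z yaw : remaining shift to TCP target, tool x at yaw-90deg
o=get_obs();m=R.from_rotvec(o["orientation"]).as_matrix()
yaw=np.arctan2(m[1,0],m[0,0])+np.pi/2
print("t",o["t"],"pos",o["ee_pos"].round(1),"yaw",round(yaw,3),"z axis",m[:,2].round(3),"F",o["ft_force"].round(1),"w",round(o["width"],1),"q6",o["qpos"][5].round(2))
if len(sys.argv)>4:
    t=np.array(list(map(float,sys.argv[1:5])));dy=(t[3]-yaw+np.pi/2)%np.pi-np.pi/2
    print("go",(t[:3]-o["ee_pos"]).round(1),"turn",round(dy,3))
E
python3 st.py 430.3 -284.8 14 -0.895
```

```text
t 5.1333 pos [ 425.6 -285.6   75. ] yaw -0.9 z axis [-0.009  0.006 -1.   ] F [-1.3  1.4 -0.1] w 50.1 q6 1.86
go [  4.7   0.8 -61. ] turn 0.005
```

>>> move_arm(
  motion=[
    [0, 0, -20, 0, 0, 0, 50],
    [0, 0, -20, 0, 0, 0, 50],
    [0, 0, -20, 0, 0, 0, 50],
  ],
)

```text
t: 5.38
ee_pos: [428.9, -284.4, 63.0]
orientation: [1.047, -2.961, -0.001]
ft_force: [-0.5, 0.3, 0.4]
width: 49.6
```

```bash
python3 st.py 430.3 -284.8 14 -0.895
```

```text
t 5.3833 pos [ 428.9 -284.4   63. ] yaw -0.891 z axis [-0.001  0.001 -1.   ] F [-0.5  0.3  0.4] w 49.6 q6 1.85
go [  1.4  -0.4 -49. ] turn -0.004
```

>>> move_arm(
  motion=[
    [1.2, 0, -25, 0, 0, 0, 50],
    [1.2, 0, -42, 0, 0, 0, 50],
    [1.2, 0, -49, 0, 0, 0, 50],
    [1.2, 0, -49, 0, 0, 0, 50],
    [1.2, 0, -49, 0, 0, 0, 30],
  ],
)

```text
t: 5.8
ee_pos: [431.2, -284.1, 15.1]
orientation: [-1.048, 2.961, -0.002]
ft_force: [0.8, -0.8, 0.3]
width: 46.2
```

>>> move_arm(
  motion=[
    [0, 0, 0, 0, 0, 0, 0],
    [0, 0, 0, 0, 0, 0, 0],
    [0, 0, 0, 0, 0, 0, 0],
    [0, 0, 0, 0, 0, 0, 0],
    [0, 0, 0, 0, 0, 0, 0],
  ],
)

```text
t: 6.22
ee_pos: [430.7, -283.8, 14.1]
orientation: [-1.047, 2.962, -0.001]
ft_force: [0.1, -0.7, -0.1]
width: 13.5
```

>>> move_arm(
  motion=[
    [0, 0, 15, 0, 0, 0, 0],
    [0, 0, 35, 0, 0, 0, 0],
    [0, 0, 70, 0, 0, 0, 0],
    [0, 0, 80, 0, 0, 0, 0],
    [0, 0, 80, 0, 0, 0, 0],
  ],
)

```text
t: 6.63
ee_pos: [432.2, -284.8, 96.1]
orientation: [-1.046, 2.959, -0.007]
ft_force: [0.0, 0.4, -1.6]
width: 11.5
```

```bash
cat > jig.py <<'E'
import numpy as np
J=(458.9,-54.7,0.185)
P=dict(l=(28,28),v=(28,-49),s=(-14,28),t=(-16.8,-28))
def pocket(k):
    c,s=np.cos(J[2]),np.sin(J[2]);a=P[k];return J[0]+c*a[0]-s*a[1],J[1]+s*a[0]+c*a[1]
if __name__=="__main__":
    for k in P: print(k,np.round(pocket(k),1))
    c,s=np.cos(J[2]),np.sin(J[2])
E
python3 jig.py; python3 st.py 466.9 -85.3 40 0.185
```

```text
l [481.3 -22. ]
v [495.4 -97.7]
s [440.  -29.8]
t [447.5 -85.3]
t 6.6333 pos [ 432.2 -284.8   96.1] yaw -0.891 z axis [ 0.004 -0.003 -1.   ] F [ 0.   0.4 -1.6] w 11.5 q6 1.86
go [ 34.7 199.5 -56.1] turn 1.076
```

>>> move_arm(
  motion=[
    [2, 24, 0, 0, 0, 0.11, 0],
    [4, 48, 0, 0, 0, 0.22, 0],
    [6, 72, 0, 0, 0, 0.33, 0],
    [8, 96, 0, 0, 0, 0.44, 0],
    [9, 120, 0, 0, 0, 0.55, 0],
  ],
)

```text
t: 7.05
ee_pos: [438.7, -162.4, 92.3]
orientation: [1.818, -2.561, -0.002]
ft_force: [0.6, -0.1, -0.9]
width: 11.9
```

>>> move_arm(
  motion=[
    [2, 24, 0, 0, 0, 0.11, 0],
    [4, 48, 0, 0, 0, 0.22, 0],
    [6, 72, 0, 0, 0, 0.33, 0],
    [6, 80, 0, 0, 0, 0.44, 0],
    [6, 80, 0, 0, 0, 0.526, 0],
  ],
)

```text
t: 7.47
ee_pos: [444.4, -81.6, 92.3]
orientation: [2.424, -1.997, -0.004]
ft_force: [0.2, 0.2, -1.1]
width: 11.8
```

>>> move_arm(
  motion=[
    [0, 0, -15, 0, 0, 0, 0],
    [0, 0, -30, 0, 0, 0, 0],
    [0, 0, -30, 0, 0, 0, 0],
    [0, 0, -30, 0, 0, 0, 0],
    [0, 0, -30, 0, 0, 0, 0],
  ],
)

```text
t: 7.88
ee_pos: [445.2, -83.7, 63.3]
orientation: [2.416, -2.007, -0.002]
ft_force: [-0.3, -0.2, -0.8]
width: 12.1
```

```bash
python3 st.py 447.5 -85.3 34 0.185; python3 - <<'E'
from h import *
import pickle
p=img("wrist");pickle.dump(p,open("w4.pkl","wb"));save(p,"w4.png",k=1.5)
E
```

```text
t 7.8833 pos [445.2 -83.7  63.3] yaw 0.185 z axis [-0.001  0.    -1.   ] F [-0.3 -0.2 -0.8] w 12.1 q6 1.17
go [  2.3  -1.6 -29.3] turn 0.0
```

View pics/w4.png

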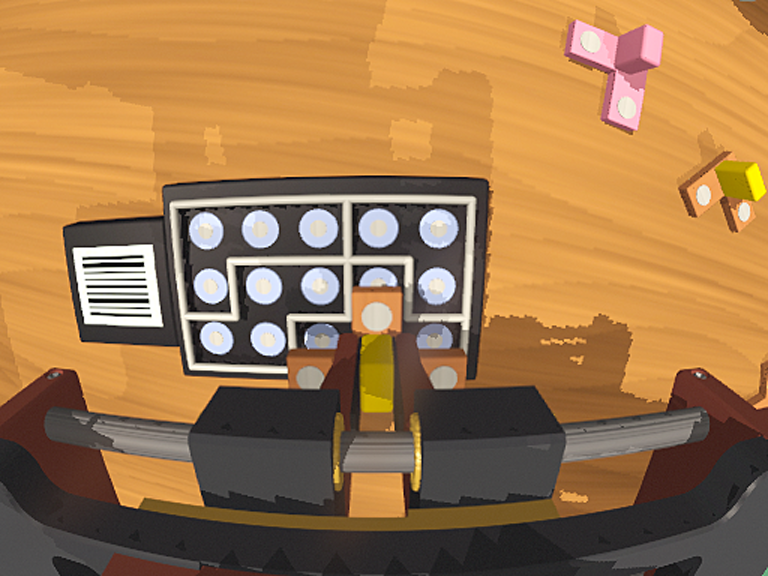

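The picture shows the T plate held, with its fourth-cell dot at (376,317). The jig cells and wires are clear above it. I'll measure the held plate against the jig in this picture.

```bash
cat > held.py <<'E'
import sys
from fit import *
from jig import *
def jigfit(p,q0=J,maxd=9):
    d,_=masks(p);b=blobs(d,40,900)
    G=[(28*(1-r),28*(c-2)) for r in range(3) for c in range(5)]
    q=np.array(q0,float)
    for _ in range(4):
        pr=[]
        for g in G:
            r=proj(p,place(q,[g],20)[0]);c=[e for e in b if np.hypot(e[0]-r[0],e[1]-r[1])<maxd]
            if c: pr.append((g,min(c,key=lambda e:np.hypot(e[0]-r[0],e[1]-r[1]))))
        f=lambda v:np.concatenate([proj(p,place(v,[g],20)[0])-np.array(e[:2]) for g,e in pr])
        s=least_squares(f,q,loss="soft_l1",x_scale=[10,10,.1]);q=s.x
    return q,np.sqrt(np.mean(f(q)**2)),len(pr)
if __name__=="__main__":
    k,f,tz=sys.argv[1],sys.argv[2],float(sys.argv[3])
    p=ld(f);j=jigfit(p);print("jig",j[0].round(3),round(j[1],2),j[2])
    o=get_obs();q=fitplate(k,[p],[o["ee_pos"][0],o["ee_pos"][1],.185],z0=tz)
    print("plate",q[0].round(3),round(q[1],2),q[2],"tcp",o["ee_pos"].round(1))
    c,s=np.cos(j[0][2]),np.sin(j[0][2]);a=P[k]
    print("to go",np.round([j[0][0]+c*a[0]-s*a[1]-q[0][0],j[0][1]+s*a[0]+c*a[1]-q[0][1],j[0][2]-q[0][2]],3))
E
python3 held.py t w4.pkl 49.3
```

```text
jig [ 4.59097e+02 -5.42590e+01  1.86000e-01] 1.08 12
plate [ 4.45736e+02 -8.41510e+01  1.85000e-01  4.93000e+01] 0.8 4 tcp [445.5 -83.8  63.7]
to go [ 2.017e+00 -7.280e-01  1.000e-03]
```

>>> move_arm(
  motion=[
    [2.2, -1.0, -8, 0, 0, 0, 0],
    [2.2, -1.0, -16, 0, 0, 0, 0],
    [2.2, -1.0, -23, 0, 0, 0, 0],
    [2.2, -1.0, -27, 0, 0, 0, 0],
    [2.2, -1.0, -29.5, 0, 0, 0, 0],
  ],
)

```text
t: 8.35
ee_pos: [447.7, -84.6, 34.4]
orientation: [2.417, -2.007, -0.001]
ft_force: [-6.1, 6.2, 41.6]
width: 12.0
```

>>> move_arm(
  motion=[
    [0, 0, 0, 0, 0, 0, 0],
    [0, 0, 0, 0, 0, 0, 0],
  ],
)

```text
t: 8.52
ee_pos: [447.7, -84.6, 34.4]
orientation: [-2.417, 2.007, 0.0]
ft_force: [-1.0, 1.5, 8.0]
width: 12.0
```

```bash
python3 st.py 447.5 -85.3 34 0.185
```

```text
t 8.5167 pos [447.7 -84.6  34.4] yaw 0.185 z axis [-0.  0. -1.] F [-1.   1.5  8. ] w 12.0 q6 1.17
go [-0.2 -0.7 -0.4] turn 0.0
```

>>> move_arm(
  motion=[
    [0, 0, 0, 0, 0, 0, 34],
    [0, 0, 0, 0, 0, 0, 34],
    [0, 0, 0, 0, 0, 0, 34],
    [0, 0, 0, 0, 0, 0, 34],
  ],
)

```text
t: 8.85
ee_pos: [447.7, -84.7, 34.0]
orientation: [2.417, -2.007, -0.0]
ft_force: [-0.4, 0.2, 0.0]
width: 33.0
```

>>> move_arm(
  motion=[
    [0, 0, 10, 0, 0, 0, 34],
    [0, 0, 30, 0, 0, 0, 34],
    [0, 0, 60, 0, 0, 0, 34],
    [-30, 0, 100, 0, 0, 0, 34],
    [-60, 0, 130, 0, 0, 0, 50],
  ],
)

```text
t: 9.27
ee_pos: [394.8, -84.9, 159.6]
orientation: [-2.417, 2.006, -0.003]
ft_force: [-0.1, -0.7, 1.1]
width: 38.2
```

>>> move_arm(
  motion=[
    [0, 0, 0, 0, 0, 0, 50],
    [0, 0, 0, 0, 0, 0, 50],
  ],
)

```text
t: 9.43
ee_pos: [394.4, -85.0, 159.7]
orientation: [-2.415, 2.006, -0.007]
ft_force: [0.3, 1.4, 0.1]
width: 48.4
```

```bash
cat > seat.py <<'E'
from held import *
p=img("wrist");pickle.dump(p,open("ws.pkl","wb"))
print("jig",[np.round(e,2).tolist() for e in jigfit(p)])
for k in sys.argv[1]:
    q=fitplate(k,[p],[*pocket(k),J[2]],z0=20,maxd=14);qz=fitplate(k,[p],q[0][:3],z0=20,fitz=True,maxd=14)
    print(k,"off",(q[0][:3]-[*pocket(k),J[2]]).round(3),"z free",qz[0][3].round(1),q[1:],qz[1])
E
python3 seat.py t; python3 st.py 436.9 -404.8 14 0.536
```

```text
jig [[458.82, -54.61, 0.18], 0.52, 14]
t off [ 0.083 -0.416  0.   ] z free 21.6 (0.11232727319846661, 4) 0.0994991798647648
t 9.4833 pos [394.7 -84.9 158.6] yaw 0.184 z axis [ 0.003 -0.001 -1.   ] F [-0.1  0.3 -0.9] w 49.7 q6 1.14
go [  42.2 -319.9 -144.6] turn 0.352
```

T is seated, 0.4 mm off. S is next.

>>> move_arm(
  motion=[
    [6, -39, 0, 0, 0, 0.07, 50],
    [11, -78, 0, 0, 0, 0.14, 50],
    [16, -117, 0, 0, 0, 0.21, 50],
    [21, -156, 0, 0, 0, 0.28, 50],
    [26, -195, 0, 0, 0, 0.352, 50],
  ],
)

```text
t: 9.9
ee_pos: [420.2, -281.6, 155.7]
orientation: [-2.734, 1.547, 0.004]
ft_force: [0.6, 0.6, -0.4]
width: 49.8
```

>>> move_arm(
  motion=[
    [5, -35, -15, 0, 0, 0, 50],
    [10, -70, -30, 0, 0, 0, 50],
    [14, -100, -50, 0, 0, 0, 50],
    [16, -125, -70, 0, 0, 0, 50],
    [16, -125, -95, 0, 0, 0, 50],
  ],
)

```text
t: 10.32
ee_pos: [437.6, -410.0, 60.2]
orientation: [2.728, -1.556, 0.005]
ft_force: [0.4, 0.1, -0.1]
width: 49.9
```

>>> move_arm(
  motion=[
    [0, 0, 0, 0, 0, 0, 50],
    [0, 0, 0, 0, 0, 0, 50],
    [0, 0, 0, 0, 0, 0, 50],
  ],
)

```text
t: 10.57
ee_pos: [436.0, -404.0, 62.0]
orientation: [-2.731, 1.552, 0.003]
ft_force: [-0.2, 0.6, 0.3]
width: 49.8
```

```bash
python3 st.py 436.9 -404.8 14 0.536
```

```text
t 10.5667 pos [ 436. -404.   62.] yaw 0.537 z axis [-0.001  0.001 -1.   ] F [-0.2  0.6  0.3] w 49.8 q6 0.27
go [  0.9  -0.8 -48. ] turn -0.001
```

>>> move_arm(
  motion=[
    [0.9, -0.8, -25, 0, 0, 0, 50],
    [0.9, -0.8, -42, 0, 0, 0, 50],
    [0.9, -0.8, -48, 0, 0, 0, 50],
    [0.9, -0.8, -48, 0, 0, 0, 30],
    [0.9, -0.8, -48, 0, 0, 0, 0],
  ],
)

```text
t: 10.98
ee_pos: [437.5, -405.5, 15.7]
orientation: [2.731, -1.552, 0.002]
ft_force: [0.2, -0.0, -0.1]
width: 40.3
```

>>> move_arm(
  motion=[
    [0, 0, 0, 0, 0, 0, 0],
    [0, 0, 0, 0, 0, 0, 0],
    [0, 0, 0, 0, 0, 0, 0],
    [0, 0, 0, 0, 0, 0, 0],
    [0, 0, 0, 0, 0, 0, 0],
  ],
)

```text
t: 11.4
ee_pos: [437.0, -405.7, 15.3]
orientation: [2.731, -1.553, 0.001]
ft_force: [0.7, 1.2, 5.3]
width: 12.0
```

>>> move_arm(
  motion=[
    [0, 0, 15, 0, 0, 0, 0],
    [0, 0, 35, 0, 0, 0, 0],
    [0, 0, 70, 0, 0, 0, 0],
    [0, 20, 90, 0, 0, 0, 0],
    [0, 55, 90, 0, 0, -0.05, 0],
  ],
)

```text
t: 11.82
ee_pos: [439.8, -354.7, 109.2]
orientation: [2.687, -1.623, 0.016]
ft_force: [2.2, -0.5, -0.9]
width: 11.9
```

>>> move_arm(
  motion=[
    [0, 36, 0, 0, 0, -0.06, 0],
    [1, 72, 0, 0, 0, -0.12, 0],
    [2, 108, 0, 0, 0, -0.18, 0],
    [2, 144, 0, 0, 0, -0.24, 0],
    [3, 180, 0, 0, 0, -0.3, 0],
  ],
)

```text
t: 12.23
ee_pos: [439.4, -169.0, 104.7]
orientation: [-2.415, 2.009, -0.0]
ft_force: [0.3, -0.7, -0.7]
width: 11.9
```

>>> move_arm(
  motion=[
    [0, 36, 0, 0, 0, 0, 0],
    [0, 72, 0, 0, 0, 0, 0],
    [0, 108, 0, 0, 0, 0, 0],
    [0, 130, 0, 0, 0, 0, 0],
    [0, 140, 0, 0, 0, 0, 0],
  ],
)

```text
t: 12.65
ee_pos: [439.4, -28.1, 104.7]
orientation: [2.422, -2.001, -0.001]
ft_force: [0.4, -0.8, -1.5]
width: 11.7
```

>>> move_arm(
  motion=[
    [0, 0, -20, 0, 0, 0, 0],
    [0, 0, -37, 0, 0, 0, 0],
    [0, 0, -37, 0, 0, 0, 0],
    [0, 0, -37, 0, 0, 0, 0],
  ],
)

```text
t: 12.98
ee_pos: [439.3, -30.8, 67.3]
orientation: [2.418, -2.004, -0.003]
ft_force: [0.0, -0.5, -0.7]
width: 11.9
```

```bash
python3 st.py 440 -29.8 34 0.185; python3 - <<'E'
from h import *
import pickle
pickle.dump(img("wrist"),open("w5.pkl","wb"))
E
python3 held.py s w5.pkl 53
```

```text
t 12.9833 pos [439.3 -30.8  67.3] yaw 0.186 z axis [-0.002  0.    -1.   ] F [ 0.  -0.5 -0.7] w 11.9 q6 1.29
go [  0.7   1.  -33.3] turn -0.001
jig [ 4.58846e+02 -5.45000e+01  1.80000e-01] 2.67 13
plate [ 4.40995e+02 -3.09400e+01  1.68000e-01  5.30000e+01] 0.83 3 tcp [439.9 -31.   67.8]
to go [-0.927  1.488  0.012]
```

>>> move_arm(
  motion=[
    [0, 1.1, -10, 0, 0, 0, 0],
    [0, 1.1, -19, 0, 0, 0, 0],
    [0, 1.1, -25, 0, 0, 0, 0],
    [0, 1.1, -29, 0, 0, 0, 0],
    [0, 1.1, -32, 0, 0, 0, 0],
  ],
)

```text
t: 13.45
ee_pos: [439.5, -29.5, 35.1]
orientation: [2.418, -2.004, -0.001]
ft_force: [-5.0, 1.2, 39.0]
width: 11.8
```

>>> move_arm(
  motion=[
    [0, 0, -0.5, 0, 0, 0, 0],
    [0, 0, -0.5, 0, 0, 0, 0],
  ],
)

```text
t: 13.62
ee_pos: [439.8, -29.4, 35.0]
orientation: [2.419, -2.004, -0.0]
ft_force: [-0.6, 0.0, -0.5]
width: 11.5
```

>>> move_arm(
  motion=[
    [0, 0, 0, 0, 0, 0, 34],
    [0, 0, 0, 0, 0, 0, 34],
    [0, 0, 0, 0, 0, 0, 34],
    [0, 0, 0, 0, 0, 0, 34],
  ],
)

```text
t: 13.95
ee_pos: [440.0, -29.4, 35.2]
orientation: [-2.419, 2.004, -0.0]
ft_force: [0.1, -0.0, -0.3]
width: 32.5
```

>>> move_arm(
  motion=[
    [0, 0, 10, 0, 0, 0, 34],
    [0, 0, 30, 0, 0, 0, 34],
    [0, 0, 60, 0, 0, 0, 34],
    [-25, -20, 100, 0, 0, 0, 34],
    [-50, -40, 130, 0, 0, 0, 50],
  ],
)

```text
t: 14.37
ee_pos: [397.0, -64.1, 159.0]
orientation: [-2.421, 2.001, -0.002]
ft_force: [1.5, -0.8, 0.4]
width: 37.5
```

>>> move_arm(
  motion=[
    [0, 0, 0, 0, 0, 0, 50],
    [0, 0, 0, 0, 0, 0, 50],
  ],
)

```text
t: 14.53
ee_pos: [396.9, -64.9, 159.0]
orientation: [-2.415, 2.005, -0.007]
ft_force: [-0.1, 0.4, 0.8]
width: 48.8
```

```bash
python3 seat.py st; python3 st.py 565.9 -273.7 14 0.8; python3 - <<'E'
from fit import *
p=[img("scene"),img("side")]
for k,q in dict(v=[565.9,-273.7,.8],l=[570.4,-411,-1.121]).items(): print(k,[np.round(proj(x,[q[0],q[1],0])).tolist() for x in p],[[np.round(e["location"]).tolist() for e in mark_of(x,"plate_"+k)[:7]] for x in p[:1]])
E
```

```text
jig [[458.7, -54.82, 0.19], 0.9, 14]
s off [ 0.914 -0.48   0.001] z free 20.0 (0.13128586757459892, 3) 0.13128586757459892
t off [ 0.04  -0.52  -0.002] z free 20.0 (0.0980040197889004, 4) 0.0980040197889004
t 14.5833 pos [396.8 -64.4 157.9] yaw 0.186 z axis [ 0.003 -0.    -1.   ] F [-0.1  0.3  0.7] w 49.7 q6 1.19
go [ 169.1 -209.3 -143.9] turn 0.614
v [[217.0, 178.0], [165.0, 279.0]] [[[224.0, 133.0], [182.0, 234.0], [215.0, 181.0], [177.0, 252.0], [219.0, 210.0], [262.0, 132.0]]]
l [[225.0, 129.0], [148.0, 291.0]] [[[224.0, 133.0], [182.0, 234.0], [215.0, 181.0], [177.0, 252.0], [219.0, 210.0], [262.0, 132.0]]]
```

S and T are seated. V is next.

>>> move_arm(
  motion=[
    [24, -30, 0, 0, 0, 0.1, 50],
    [48, -60, 0, 0, 0, 0.2, 50],
    [72, -90, 0, 0, 0, 0.3, 50],
    [96, -120, 0, 0, 0, 0.4, 50],
    [120, -150, 0, 0, 0, 0.5, 50],
  ],
)

```text
t: 15.2
ee_pos: [517.3, -215.0, 155.2]
orientation: [-2.843, 1.336, 0.004]
ft_force: [1.2, 0.5, -0.4]
width: 50.0
```

>>> move_arm(
  motion=[
    [20, -25, -20, 0, 0, 0.1, 50],
    [40, -50, -50, 0, 0, 0.114, 50],
    [49, -59, -80, 0, 0, 0.114, 50],
    [49, -59, -95, 0, 0, 0.114, 50],
    [49, -59, -95, 0, 0, 0.114, 50],
  ],
)

```text
t: 15.62
ee_pos: [562.9, -271.9, 55.8]
orientation: [-2.911, 1.18, 0.015]
ft_force: [-0.4, 0.8, -0.7]
width: 50.1
```

>>> move_arm(
  motion=[
    [0, 0, 0, 0, 0, 0, 50],
    [0, 0, 0, 0, 0, 0, 50],
    [0, 0, 0, 0, 0, 0, 50],
  ],
)

```text
t: 15.87
ee_pos: [566.1, -273.0, 63.1]
orientation: [2.912, -1.179, 0.002]
ft_force: [-0.9, 0.5, 0.1]
width: 49.9
```

```bash
python3 st.py 565.9 -273.7 14 0.8
```

```text
t 15.8667 pos [ 566.1 -273.    63.1] yaw 0.801 z axis [ 0.001 -0.001 -1.   ] F [-0.9  0.5  0.1] w 49.9 q6 0.3
go [ -0.2  -0.7 -49.1] turn -0.001
```

>>> move_arm(
  motion=[
    [-0.2, -0.7, -25, 0, 0, 0, 50],
    [-0.2, -0.7, -42, 0, 0, 0, 50],
    [-0.2, -0.7, -49, 0, 0, 0, 50],
    [-0.2, -0.7, -49, 0, 0, 0, 30],
    [-0.2, -0.7, -49, 0, 0, 0, 0],
  ],
)

```text
t: 16.28
ee_pos: [565.6, -273.9, 13.9]
orientation: [2.912, -1.179, 0.001]
ft_force: [-0.1, 0.5, 0.3]
width: 40.0
```

>>> move_arm(
  motion=[
    [0, 0, 0, 0, 0, 0, 0],
    [0, 0, 0, 0, 0, 0, 0],
    [0, 0, 0, 0, 0, 0, 0],
    [0, 0, 0, 0, 0, 0, 0],
    [0, 0, 0, 0, 0, 0, 0],
  ],
)

```text
t: 16.7
ee_pos: [565.5, -274.1, 13.6]
orientation: [2.912, -1.18, 0.001]
ft_force: [-0.6, 0.9, 4.4]
width: 11.7
```

>>> move_arm(
  motion=[
    [0, 0, 15, 0, 0, 0, 0],
    [0, 0, 35, 0, 0, 0, 0],
    [0, 0, 70, 0, 0, 0, 0],
    [0, 0, 90, 0, 0, 0, 0],
    [-10, 26, 90, 0, 0, -0.09, 0],
  ],
)

```text
t: 17.12
ee_pos: [560.3, -252.5, 109.2]
orientation: [2.854, -1.312, 0.02]
ft_force: [0.8, -0.1, -0.1]
width: 11.7
```

>>> move_arm(
  motion=[
    [-12, 30, 0, 0, 0, -0.11, 0],
    [-24, 60, 0, 0, 0, -0.22, 0],
    [-36, 90, 0, 0, 0, -0.33, 0],
    [-48, 120, 0, 0, 0, -0.44, 0],
    [-60, 150, 0, 0, 0, -0.525, 0],
  ],
)

```text
t: 17.53
ee_pos: [494.5, -96.8, 103.9]
orientation: [-2.412, 2.013, -0.001]
ft_force: [1.0, 0.2, -0.8]
width: 12.3
```

>>> move_arm(
  motion=[
    [0, 0, -20, 0, 0, 0, 0],
    [0, 0, -37, 0, 0, 0, 0],
    [0, 0, -37, 0, 0, 0, 0],
    [0, 0, -37, 0, 0, 0, 0],
  ],
)

```text
t: 17.87
ee_pos: [494.8, -97.8, 66.2]
orientation: [2.418, -2.005, -0.002]
ft_force: [0.9, 0.4, -1.0]
width: 12.2
```

```bash
python3 st.py 495.4 -97.7 34 0.185; python3 - <<'E'
from h import *
import pickle
pickle.dump(img("wrist"),open("w6.pkl","wb"))
E
python3 held.py v w6.pkl 53
```

```text
t 17.8667 pos [494.8 -97.8  66.2] yaw 0.186 z axis [-0.001  0.    -1.   ] F [ 0.9  0.4 -1. ] w 12.2 q6 1.17
go [  0.6   0.1 -32.2] turn -0.001
jig [ 4.58569e+02 -5.40160e+01  1.88000e-01] 2.52 9
plate [ 4.95506e+02 -9.80750e+01  1.85000e-01  5.30000e+01] 99 2 tcp [495.5 -98.1  66.7]
to go [-0.284  1.145  0.003]
```

>>> move_arm(
  motion=[
    [0.3, 0.3, -10, 0, 0, 0, 0],
    [0.3, 0.3, -19, 0, 0, 0, 0],
    [0.3, 0.3, -25, 0, 0, 0, 0],
    [0.3, 0.3, -29, 0, 0, 0, 0],
    [0.3, 0.3, -32, 0, 0, 0, 0],
  ],
)

```text
t: 18.33
ee_pos: [495.2, -97.7, 33.3]
orientation: [2.417, -2.006, -0.001]
ft_force: [-7.6, 3.0, 39.3]
width: 11.9
```

>>> move_arm(
  motion=[
    [0, 0, -1, 0, 0, 0, 0],
    [0, 0, -1, 0, 0, 0, 0],
  ],
)

```text
t: 18.5
ee_pos: [495.2, -97.6, 33.3]
orientation: [2.418, -2.006, -0.001]
ft_force: [-2.6, 1.1, 7.4]
width: 11.7
```

>>> move_arm(
  motion=[
    [0, 0, 0, 0, 0, 0, 34],
    [0, 0, 0, 0, 0, 0, 34],
    [0, 0, 0, 0, 0, 0, 34],
    [0, 0, 0, 0, 0, 0, 34],
  ],
)

```text
t: 18.83
ee_pos: [495.5, -97.6, 32.8]
orientation: [-2.418, 2.006, 0.0]
ft_force: [0.2, 0.3, -0.1]
width: 32.5
```

>>> move_arm(
  motion=[
    [0, 0, 10, 0, 0, 0, 34],
    [0, 0, 30, 0, 0, 0, 34],
    [0, 0, 60, 0, 0, 0, 34],
    [-30, 0, 100, 0, 0, 0, 34],
    [-70, 10, 130, 0, 0, 0, 50],
  ],
)

```text
t: 19.25
ee_pos: [440.7, -91.4, 154.8]
orientation: [-2.417, 2.005, -0.006]
ft_force: [-0.1, -0.0, 1.0]
width: 38.1
```

>>> move_arm(
  motion=[
    [0, 0, 0, 0, 0, 0, 50],
    [0, 0, 0, 0, 0, 0, 50],
  ],
)

```text
t: 19.42
ee_pos: [438.7, -90.5, 154.2]
orientation: [-2.416, 2.005, -0.005]
ft_force: [0.8, -0.5, -0.3]
width: 48.8
```

```bash
python3 seat.py stv; python3 st.py 570.4 -411 14 -1.121; python3 - <<'E'
from fit import *
p=[img("scene"),img("side")]
print([[np.round(e["location"]).tolist() for e in mark_of(x,"plate_l")[:7]] for x in p])
E
```

```text
jig [[458.09, -54.92, 0.18], 1.51, 14]
s off [ 0.848 -0.55  -0.003] z free 21.5 (0.09816999719018636, 3) 0.05708458427549589
t off [-0.066 -0.336 -0.004] z free 20.0 (0.05218972245112524, 4) 0.05218972245112524
v off [ 0.956 -0.795 -0.002] z free 21.5 (0.07532374507884922, 3) 0.056899951414867846
t 19.4667 pos [439.3 -90.7 153.2] yaw 0.186 z axis [ 0.003 -0.001 -1.   ] F [ 1.1 -0.1  0.3] w 49.9 q6 1.15
go [ 131.1 -320.3 -139.2] turn -1.307
[[[220.0, 209.0], [177.0, 254.0], [181.0, 236.0], [190.0, 236.0], [223.0, 133.0], [266.0, 134.0]], [[194.0, 287.0], [205.0, 283.0], [172.0, 263.0], [144.0, 254.0], [189.0, 281.0]]]
```

V is seated. L has not moved. It goes last.

>>> move_arm(
  motion=[
    [12, -30, 0, 0, 0, -0.12, 50],
    [24, -60, 0, 0, 0, -0.24, 50],
    [36, -90, 0, 0, 0, -0.36, 50],
    [48, -120, 0, 0, 0, -0.48, 50],
    [60, -150, 0, 0, 0, -0.6, 50],
  ],
)

```text
t: 20.08
ee_pos: [499.1, -242.0, 150.8]
orientation: [1.709, -2.635, -0.003]
ft_force: [0.8, 0.2, 0.1]
width: 50.1
```

>>> move_arm(
  motion=[
    [14, -34, 0, 0, 0, -0.12, 50],
    [28, -68, 0, 0, 0, -0.24, 50],
    [42, -102, 0, 0, 0, -0.36, 50],
    [56, -136, 0, 0, 0, -0.48, 50],
    [71, -170, 0, 0, 0, -0.6, 50],
  ],
)

```text
t: 20.5
ee_pos: [569.9, -412.2, 150.1]
orientation: [0.853, -3.022, -0.003]
ft_force: [0.7, 0.7, -0.3]
width: 50.3
```

>>> move_arm(
  motion=[
    [0, 0, -30, 0, 0, -0.107, 50],
    [0, 0, -60, 0, 0, -0.107, 50],
    [0, 0, -90, 0, 0, -0.107, 50],
    [0, 0, -90, 0, 0, -0.107, 50],
    [0, 0, -90, 0, 0, -0.107, 50],
  ],
)

```text
t: 20.92
ee_pos: [568.3, -409.5, 59.0]
orientation: [0.699, -3.059, -0.007]
ft_force: [0.6, 0.8, -0.0]
width: 50.1
```

```bash
python3 st.py 570.4 -411 14 -1.121;python3 - <<'E'
from h import *
save(img("wrist"),"w7.png")
E
```

```text
t 20.9167 pos [ 568.3 -409.5   59. ] yaw -1.121 z axis [-0.005  0.004 -1.   ] F [ 0.6  0.8 -0. ] w 50.1 q6 2.05
go [  2.1  -1.5 -45. ] turn 0.0
```

View pics/w7.png

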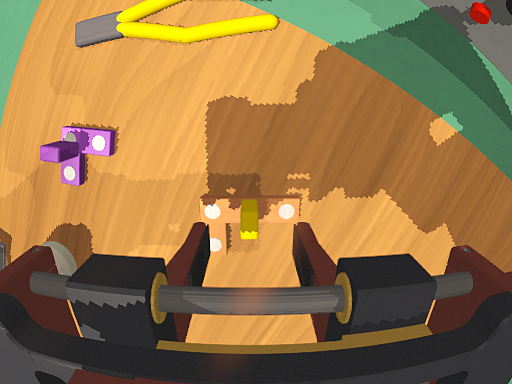

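The L plate stands between the fingers at (250,218). The purple V is well clear at (75,150).

>>> move_arm(
  motion=[
    [1.5, -1, -25, 0, 0, 0, 50],
    [1.5, -1, -41, 0, 0, 0, 50],
    [1.5, -1, -47, 0, 0, 0, 50],
    [1.5, -1, -47, 0, 0, 0, 30],
    [1.5, -1, -47, 0, 0, 0, 0],
  ],
)

```text
t: 21.38
ee_pos: [571.3, -411.6, 15.8]
orientation: [-0.7, 3.062, -0.0]
ft_force: [0.6, -0.3, 0.3]
width: 40.3
```

>>> move_arm(
  motion=[
    [0, 0, 0, 0, 0, 0, 0],
    [0, 0, 0, 0, 0, 0, 0],
    [0, 0, 0, 0, 0, 0, 0],
    [0, 0, 0, 0, 0, 0, 0],
    [0, 0, 0, 0, 0, 0, 0],
  ],
)

```text
t: 21.8
ee_pos: [571.4, -411.8, 15.9]
orientation: [-0.7, 3.062, -0.001]
ft_force: [-0.3, 0.7, 2.9]
width: 11.7
```

>>> move_arm(
  motion=[
    [0, 0, 15, 0, 0, 0, 0],
    [0, 0, 35, 0, 0, 0, 0],
    [0, 0, 70, 0, 0, 0, 0],
    [0, 0, 90, 0, 0, 0, 0],
    [-10, 35, 90, 0, 0, 0.1, 0],
  ],
)

```text
t: 22.22
ee_pos: [566.0, -383.3, 112.4]
orientation: [-0.845, 3.017, -0.019]
ft_force: [1.1, -0.1, -0.6]
width: 11.7
```

>>> move_arm(
  motion=[
    [-8, 35, 0, 0, 0, 0.12, 0],
    [-16, 70, 0, 0, 0, 0.24, 0],
    [-24, 105, 0, 0, 0, 0.36, 0],
    [-32, 140, 0, 0, 0, 0.48, 0],
    [-40, 177, 0, 0, 0, 0.6, 0],
  ],
)

```text
t: 22.63
ee_pos: [520.7, -198.3, 106.3]
orientation: [-1.715, 2.632, -0.001]
ft_force: [0.5, 0.3, -1.2]
width: 11.8
```

>>> move_arm(
  motion=[
    [-8, 35, 0, 0, 0, 0.12, 0],
    [-16, 70, 0, 0, 0, 0.24, 0],
    [-24, 105, 0, 0, 0, 0.36, 0],
    [-32, 140, 0, 0, 0, 0.48, 0],
    [-39, 177, 0, 0, 0, 0.6, 0],
  ],
)

```text
t: 23.05
ee_pos: [481.6, -21.2, 106.2]
orientation: [-2.416, 2.007, -0.001]
ft_force: [1.2, -0.5, -0.7]
width: 12.0
```

>>> move_arm(
  motion=[
    [0, 0, 0, 0, 0, 0.006, 0],
    [0, 0, -15, 0, 0, 0.006, 0],
    [0, 0, -35, 0, 0, 0.006, 0],
    [0, 0, -35, 0, 0, 0.006, 0],
    [0, 0, -35, 0, 0, 0.006, 0],
  ],
)

```text
t: 23.47
ee_pos: [481.8, -22.7, 70.3]
orientation: [2.416, -2.007, -0.002]
ft_force: [-0.6, 0.2, -0.2]
width: 11.9
```

```bash
python3 st.py 481.3 -22 34 0.185; python3 - <<'E'
from h import *
import pickle
pickle.dump(img("wrist"),open("w8.pkl","wb"))
E
python3 held.py l w8.pkl 53
```

```text
t 23.4667 pos [481.8 -22.7  70.3] yaw 0.184 z axis [-0.001  0.    -1.   ] F [-0.6  0.2 -0.2] w 11.9 q6 1.31
go [ -0.5   0.7 -36.3] turn 0.001
jig [ 4.57765e+02 -5.32070e+01  1.20000e-01] 3.48 7
plate [ 4.82349e+02 -2.28350e+01  1.85000e-01  5.30000e+01] 99 2 tcp [482.3 -22.8  70.8]
to go [-0.141  0.782 -0.065]
```

>>> move_arm(
  motion=[
    [0.4, 0.7, -10, 0, 0, 0, 0],
    [0.4, 0.7, -19, 0, 0, 0, 0],
    [0.4, 0.7, -26, 0, 0, 0, 0],
    [0.4, 0.7, -31, 0, 0, 0, 0],
    [0.4, 0.7, -34, 0, 0, 0, 0],
  ],
)

```text
t: 23.93
ee_pos: [482.2, -21.8, 35.6]
orientation: [2.416, -2.007, -0.002]
ft_force: [-7.6, 2.2, 39.6]
width: 11.7
```

>>> move_arm(
  motion=[
    [0, 0, -1, 0, 0, 0, 0],
    [0, 0, -1, 0, 0, 0, 0],
  ],
)

```text
t: 24.1
ee_pos: [482.2, -21.8, 35.5]
orientation: [2.416, -2.007, -0.001]
ft_force: [-2.6, -0.4, 8.5]
width: 11.8
```

>>> move_arm(
  motion=[
    [0, 0, 0, 0, 0, 0, 34],
    [0, 0, 0, 0, 0, 0, 34],
    [0, 0, 0, 0, 0, 0, 34],
    [0, 0, 0, 0, 0, 0, 34],
  ],
)

```text
t: 24.43
ee_pos: [482.6, -21.8, 35.1]
orientation: [2.417, -2.007, -0.0]
ft_force: [-0.4, -0.7, 0.1]
width: 33.2
```

>>> move_arm(
  motion=[
    [0, 0, 10, 0, 0, 0, 34],
    [0, 0, 30, 0, 0, 0, 34],
    [0, 0, 60, 0, 0, 0, 34],
    [-30, 0, 100, 0, 0, 0, 34],
    [-70, -10, 130, 0, 0, 0, 50],
  ],
)

```text
t: 24.85
ee_pos: [427.6, -28.6, 157.0]
orientation: [-2.416, 2.005, -0.005]
ft_force: [-0.2, -0.3, 0.3]
width: 37.7
```

>>> move_arm(
  motion=[
    [0, 0, 0, 0, 0, 0, 50],
    [0, 0, 0, 0, 0, 0, 50],
  ],
)

```text
t: 25.02
ee_pos: [425.8, -29.1, 156.5]
orientation: [-2.415, 2.006, -0.005]
ft_force: [-0.1, 0.4, -0.1]
width: 48.8
```

```bash
python3 seat.py lstv; python3 st.py; python3 - <<'E'
from fit import *
save(ld("ws.pkl"),"ws.png")
E
```

```text
jig [[457.44, -56.79, 0.19], 1.2, 11]
l off [-1.595e+00 -1.503e+00 -1.000e-03] z free 21.2 (0.1062192612335842, 4) 0.07247524037307139
s off [ 0.788 -0.55   0.002] z free 20.0 (0.06814097771866347, 3) 0.06814097771866347
t off [-0.104 -0.555 -0.001] z free 20.9 (0.07439671328584073, 4) 0.03988582223055438
v off [ 1.027 -1.02  -0.   ] z free 21.0 (0.047834382128718954, 3) 0.03921344625380704
t 25.0667 pos [426.3 -29.  155.5] yaw 0.184 z axis [ 0.003 -0.    -1.   ] F [0.1 0.2 0.3] w 49.6 q6 1.29
```

View pics/ws.png

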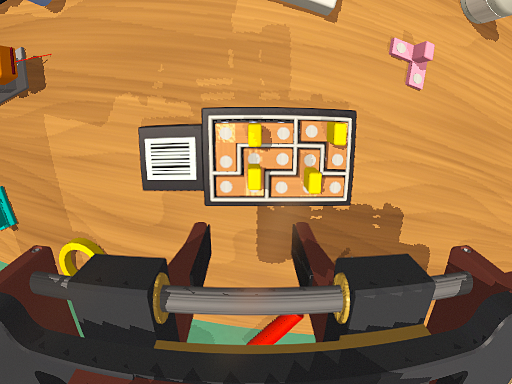

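All four plates are seated and flat in their pockets. The label is at (170,158). Next I'll look over the slide unit.

>>> move_arm(
  motion=[
    [0, 0, 35, 0, 0, 0, 50],
    [35, 15, 65, 0, 0, 0, 50],
    [70, 30, 75, 0, 0, 0, 50],
    [105, 45, 75, 0, 0, 0, 50],
    [140, 64, 75, 0, 0, 0, 50],
  ],
)

```text
t: 25.48
ee_pos: [569.1, 35.9, 229.7]
orientation: [-2.415, 2.007, -0.002]
ft_force: [-0.3, -0.8, -0.4]
width: 50.4
```

>>> move_arm(
  motion=[
    [0, 0, 0, 0, 0, 0, 50],
    [0, 0, 0, 0, 0, 0, 50],
    [0, 0, 0, 0, 0, 0, 50],
  ],
)

```text
t: 25.73
ee_pos: [565.1, 35.3, 227.6]
orientation: [2.416, -2.005, -0.004]
ft_force: [-0.3, 0.3, -0.5]
width: 50.0
```

```bash
python3 - <<'E'
from h import *
import pickle
p=img("wrist");pickle.dump(p,open("k1.pkl","wb"));save(p,"k1.png",k=1.5)
for n in "knob_grip pointer red_mark slide_unit scanner cradle_seat".split(): 
    print(n,[(np.round(e["location"],1).tolist(),round(e["p"],2)) for e in mark_of(p,n)[:3]])
E
python3 st.py
```

```text
knob_grip [([63.6, 181.9], 0.6)]
pointer [([110.2, 281.7], 0.61), ([239.2, 280.9], 0.4)]
red_mark [([179.8, 39.1], 0.59), ([121.7, 307.2], 0.38)]
slide_unit [([88.0, 259.8], 0.79)]
scanner [([181.2, 42.0], 0.62)]
cradle_seat [([177.8, 42.0], 0.82), ([261.7, 318.1], 0.59)]
t 26.0833 pos [565.4  34.7 229.7] yaw 0.184 z axis [ 0.  0. -1.] F [-0.3 -0.1  0.2] w 50.0 q6 1.43
```

View pics/k1.png

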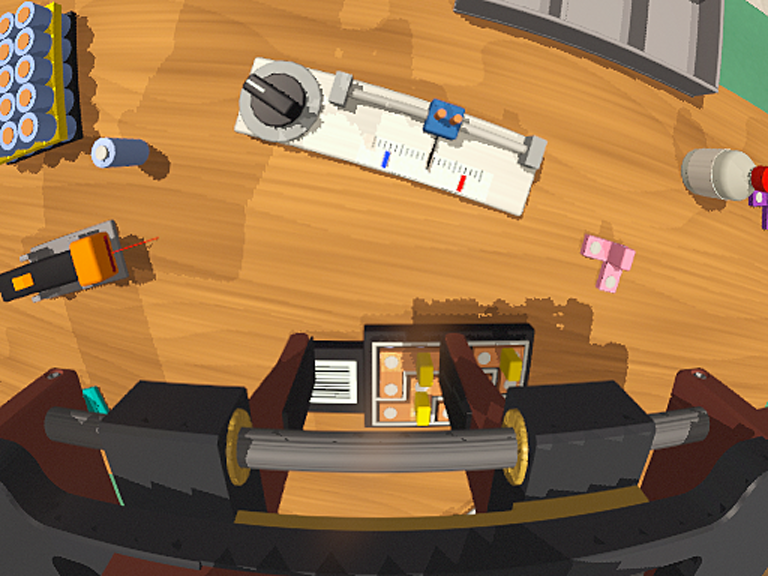

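The slide unit is at top centre. The knob is at (275,97), the pointer tip at (431,166), the red mark at (462,183) and the blue at (386,159). Red lies away from the knob, so the turn is clockwise. The scanner is at (80,270) and the spare cell at (105,152).

```bash
cat > slide.py <<'E'
from fit import *
def slide(p,z=30.5,zp=34,win=None,ver=True):
    h=cv2.cvtColor(p["color"],cv2.COLOR_RGB2HSV).astype(int);H,S,V=h[...,0],h[...,1],h[...,2]
    r=((H<6)|(H>174))&(S>170)&(V>110);b=(H>105)&(H<130)&(S>150)&(V>90)
    rb=blobs(r,8,120);bb=blobs(b,8,120)
    # pair with distance ~ 50..110 mm and plausible place near slide
    c=[(atz(p,x[0],x[1],z),atz(p,y[0],y[1],z)) for x in rb for y in bb]
    c=[e for e in c if 40<np.linalg.norm(e[0]-e[1])<130 and np.linalg.norm(e[0][:2]-[645,20])<90]
    return c,rb,bb
E
python3 - <<'E'
from slide import *
p=ld("k1.pkl");c,rb,bb=slide(p)
for a,b in c: print("red",a.round(1),"blue",b.round(1),np.linalg.norm(a-b).round(1))
a,b=c[0];u=(a-b)/np.linalg.norm(a-b)*np.sign((b-a)[1]);u=-u if u[1]<0 else u;print("slide +y dir",u.round(3),"yaw",np.arctan2(-u[0],u[1]))
# pointer: sample dark pixels in the marks' strip, rectified at z=34
v=np.array([u[1],-u[0],0]) # slide x
print("rectified profile")
pr=[]
ss=np.arange(-6,np.dot(b-a,u)*1+6,1.0) if np.dot(b-a,u)>0 else np.arange(np.dot(b-a,u)-6,6,1.)
g=cv2.cvtColor(p["color"],cv2.COLOR_RGB2GRAY).astype(np.float32)
for t in (2,6,10,14,18,22,26):
    base=a+v*t;base[2]=34
    px=np.array([proj(p,base+u*s) for s in ss],np.float32)
    val=cv2.remap(g,px[:,1].reshape(1,-1),px[:,0].reshape(1,-1),cv2.INTER_LINEAR)[0]
    print(t,"min at",ss[val.argmin()],val.min(),np.median(val))
k=[63.6,181.9];print("knob",atz(p,*k,67).round(1))
print("scanner",atz(p,181.2,42,30).round(1))
E
```

```text
red [638.4 -21.5  30.5] blue [683.5   1.8  30.5] 50.7
red [638.4 -21.5  30.5] blue [682.   -9.5  30.5] 45.2
red [638.4 -21.5  30.5] blue [645.5  41.8  30.5] 63.7
slide +y dir [ 0.888  0.459 -0.   ] yaw -1.0938682779267208
rectified profile
2 min at 37.0 55.69336 176.23047
6 min at 49.0 69.80469 218.8164
10 min at 45.0 57.66797 243.54883
14 min at 39.0 109.75 235.48828
18 min at 56.0 91.85156 242.95605
22 min at 52.0 129.82812 242.46875
26 min at 50.0 128.91309 242.125
knob [677.7 131.1  67. ]
scanner [498.2 339.5  30. ]
```

```bash
python3 - <<'E'
from slide import *
p=ld("k1.pkl");a,b=slide(p)[0][2]
u=(b-a)/np.linalg.norm(b-a);v=np.array([u[1],-u[0],0]);print("u",u.round(3),"yaw",np.arctan2(-u[0],u[1]).round(4))
g=cv2.cvtColor(p["color"],cv2.COLOR_RGB2GRAY).astype(np.float32)
ss=np.arange(-5,70,.5)
for t in range(-8,32,3):
    base=a+v*t;base[2]=34
    px=np.array([proj(p,base+u*s) for s in ss],np.float32)
    val=cv2.remap(g,px[:,1].reshape(1,-1),px[:,0].reshape(1,-1),cv2.INTER_LINEAR)[0]
    i=np.argsort(val)[:4];print(t,"dark at",np.sort(ss[i]),val.min().round(),np.median(val))
save(p,"k1c.png",(35,150,150,370),3.5)
# dark knob: segment near the knob
h=cv2.cvtColor(p["color"],cv2.COLOR_RGB2HSV)[35:95,150:225];print(h[...,2][::4,::4])
E
```

```text
u [0.111 0.994 0.   ] yaw -0.1116
-8 dark at [ 1.   1.5  2.  13.5] 204.0 241.57422
-5 dark at [ 0.5  1.   1.5 63.5] 74.0 250.58057
-2 dark at [ 0.5  1.   1.5 64. ] 76.0 250.6001
1 dark at [ 0.   0.5  1.  63. ] 75.0 250.15625
4 dark at [-0.5  0.   0.5 64. ] 76.0 250.67188
7 dark at [30.  30.5 31.  31.5] 8.0 246.4375
10 dark at [30.  30.5 31.  31.5] 25.0 232.51953
13 dark at [30.  30.5 31.  31.5] 2.0 234.67773
16 dark at [30.  30.5 31.  31.5] 40.0 246.56836
19 dark at [30.  30.5 31.  31.5] 23.0 247.28125
22 dark at [29.5 30.  30.5 31. ] 24.0 245.41406
25 dark at [29.5 30.  30.5 31. ] 52.0 246.02051
28 dark at [30.  30.5 31.  31.5] 36.0 245.44727
31 dark at [21.5 22.  25.  40. ] 25.0 234.5957
[[198 197 197 196 194 191 192 194 196 194 210 210 211 208 208 206 204 207
  206]
 [195 194 195 195 195 240 231 184 193 193 192 188 186 202 206 207 208 210
  211]
 [203 199 193 187 185 254 255 194 197 198 198 197 185 182 189 187 189 194
  202]
 [192 195 195 193 190 185 199 201 207 204 201 197 194 196 183 223 177 191
  191]
 [192 190 190 190  63  65 229  92 124 120 118  62 200 191 194 255 249 252
  250]
 [205 205 204 158 236 110 116  24 129 117 115 113  78 197 194 194 253 245
  195]
 [212 210 208 140  81  95 255 108  52 118 116 111 109  65 197 196 100 247
  191]
 [212 212 213 199 222  36 100 109 105  98  28 112 106  31 197 192  86 245
  194]
 [198 199 197 201 197 122  65  87 105 101  93  59 116  10 198 210 113 241
  200]
 [209 209 212 199 216 118 118 124  42 103  96  21  19  34 163 199 120 247
  255]
 [206 208 211 199 201 112 113 112 111  45  44  15  18 104  89 191 212 245
  243]
 [209 211 228 187 198 207 110 110 105 104 106  21  99 130 126 114 231 253
  253]
 [217 215 245 248 199 195 201  36  47  51  33  95 210 124 127 174 248 250
  250]
 [215 214 187 236 239 196 196 194 196 211 198 191 189 211 173 177 253 253
  252]
 [210 214 208 209 196 128 193 197 196 211 191 196 101 236 253 250 251 250
  252]]
```

View pics/k1c.png

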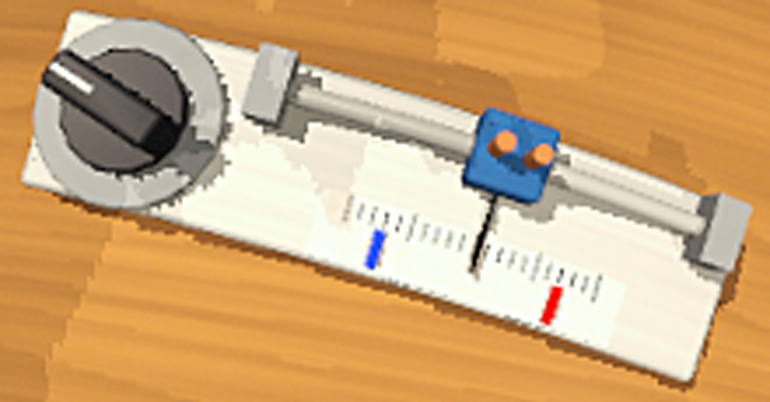

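Pointer is 30.7 mm on the +y side of red, so about 6.1 rad clockwise. I'll look at the knob from straight above.

>>> move_arm(
  motion=[
    [10, 22, 0, 0, 0, 0, 50],
    [20, 45, 0, 0, 0, 0, 50],
    [30, 70, 0, 0, 0, 0, 50],
    [36, 86, 0, 0, 0, 0, 50],
    [36, 86, 0, 0, 0, 0, 50],
  ],
)

```text
t: 26.5
ee_pos: [602.6, 123.6, 229.7]
orientation: [-2.418, 2.003, -0.001]
ft_force: [0.2, 0.0, 0.3]
width: 49.8
```

>>> move_arm(
  motion=[
    [0, 0, 0, 0, 0, 0, 50],
    [0, 0, 0, 0, 0, 0, 50],
    [0, 0, 0, 0, 0, 0, 50],
  ],
)

```text
t: 26.75
ee_pos: [601.2, 120.1, 229.4]
orientation: [2.416, -2.008, -0.0]
ft_force: [-0.4, -0.2, 0.8]
width: 49.8
```

```bash
python3 - <<'E'
from slide import *
p=img("wrist");pickle.dump(p,open("k2.pkl","wb"));p1=ld("k1.pkl")
m=mark_of(p,"knob_grip")[0]["location"];print(m,"tri",tri([ray(p,*m),ray(p1,63.6,181.9)]))
K=atz(p,*m,67);print("at67",K.round(1))
# rectify both views at z=74 around K, 2px/mm? 3 px/mm, axes: right=-y, up=+x
out=[]
for q in (p1,p):
    n=60;xs=K[0]+np.linspace(40,-40,240);ys=K[1]+np.linspace(40,-40,240)
    mp=np.array([[proj(q,(x,y,74)) for y in ys] for x in xs],np.float32)
    out.append(cv2.remap(cv2.cvtColor(q["color"],cv2.COLOR_RGB2BGR),mp[...,1].copy(),mp[...,0].copy(),cv2.INTER_CUBIC))
a=cv2.resize(np.hstack(out),(780,390));
for c in (195,585): cv2.drawMarker(a,(c,195),(0,255,0),0,14,1)
cv2.imwrite("pics/k2.png",a)
E
python3 st.py
```

```text
[109.8, 253.2] tri (array([676.77607316, 130.11764097,  71.55747815]), [0.42855338987307884, 0.42855338987294256])
at67 [676.4 130.2  67. ]
t 26.85 pos [601.4 120.2 229.6] yaw 0.184 z axis [-0. -0. -1.] F [-0.1  0.4 -0.9] w 50.0 q6 1.56
```

View pics/k2.png

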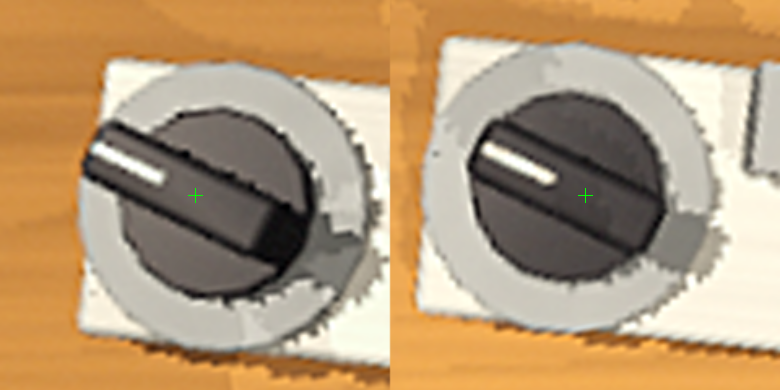

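The right half is nearly straight down: bar centre at (567,188), running from (483,143) to (650,232). That puts the knob axis at about (678.1,133.7) with the bar at about 1.10 rad. Grip point height triangulates to 71 mm against 67 to 74 in the text.

>>> move_arm(
  motion=[
    [16, 3, 0, 0, 0, 0.12, 30],
    [32, 6, -15, 0, 0, 0.24, 30],
    [48, 9, -40, 0, 0, 0.36, 30],
    [64, 12, -70, 0, 0, 0.48, 30],
    [77, 13.5, -100, 0, 0, 0.6, 30],
  ],
)

```text
t: 27.27
ee_pos: [680.2, 134.2, 129.2]
orientation: [-2.904, 1.195, -0.003]
ft_force: [0.1, 0.6, -0.5]
width: 30.0
```

>>> move_arm(
  motion=[
    [0, 0, -20, 0, 0, 0.12, 30],
    [0, 0, -20, 0, 0, 0.24, 30],
    [0, 0, -20, 0, 0, 0.316, 30],
    [0, 0, -20, 0, 0, 0.316, 30],
    [0, 0, -20, 0, 0, 0.316, 30],
  ],
)

```text
t: 27.68
ee_pos: [678.8, 134.0, 109.6]
orientation: [3.054, -0.736, 0.0]
ft_force: [0.2, -0.2, 0.3]
width: 29.9
```

```bash
python3 st.py 678.1 133.7 49 1.1; python3 - <<'E'
from h import *
save(img("wrist"),"k3.png",(150,300,130,380),3)
E
```

```text
t 27.6833 pos [678.8 134.  109.6] yaw 1.098 z axis [ 0. -0. -1.] F [ 0.2 -0.2  0.3] w 29.9 q6 0.65
go [ -0.7  -0.3 -60.6] turn 0.002
```

View pics/k3.png

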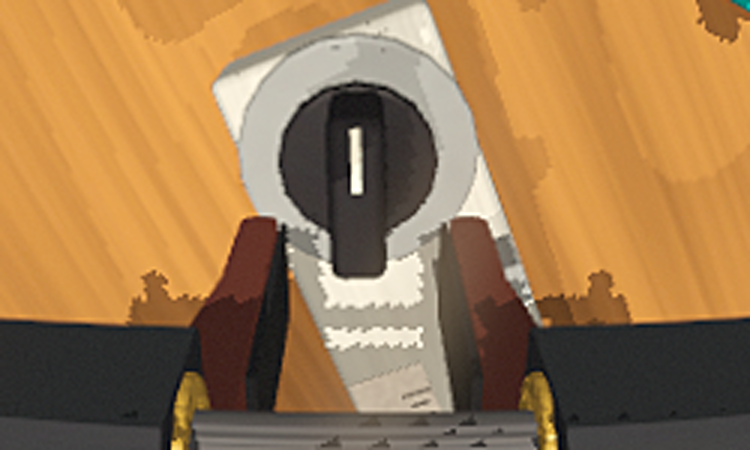

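The bar is square to the jaws and centred between the fingers, at x 356 against a midpoint of 362.

>>> move_arm(
  motion=[
    [-0.7, -0.3, -20, 0, 0, 0, 30],
    [-0.7, -0.3, -40, 0, 0, 0, 30],
    [-0.7, -0.3, -53, 0, 0, 0, 30],
    [-0.7, -0.3, -60, 0, 0, 0, 30],
    [-0.7, -0.3, -60, 0, 0, 0, 30],
  ],
)

```text
t: 28.15
ee_pos: [676.9, 134.0, 47.9]
orientation: [3.054, -0.733, -0.004]
ft_force: [0.4, 1.0, 0.5]
width: 29.9
```

>>> move_arm(
  motion=[
    [0, 0, 0, 0, 0, 0, 0],
    [0, 0, 0, 0, 0, 0, 0],
    [0, 0, 0, 0, 0, 0, 0],
    [0, 0, 0, 0, 0, 0, 0],
  ],
)

```text
t: 28.48
ee_pos: [677.6, 135.2, 50.6]
orientation: [-3.054, 0.732, 0.001]
ft_force: [-5.1, 4.0, 3.1]
width: 14.0
```

>>> move_arm(
  motion=[
    [0, 0, 0, 0, 0, -0.08, 0],
    [0, 0, 0, 0, 0, -0.16, 0],
    [0, 0, 0, 0, 0, -0.24, 0],
    [0, 0, 0, 0, 0, -0.32, 0],
    [0, 0, 0, 0, 0, -0.4, 0],
  ],
)

```text
t: 28.9
ee_pos: [677.7, 135.1, 50.6]
orientation: [-2.846, 1.329, 0.001]
ft_force: [-2.8, 2.0, 2.0]
width: 13.6
```

```bash
python3 st.py; python3 - <<'E'
from slide import *
for n in ("scene","side"):
    p=img(n);print(n,[np.round(e["location"],1).tolist()+[round(e["p"],2)] for e in mark_of(p,"pointer")[:2]])
E
```

```text
t 28.9 pos [677.7 135.1  50.6] yaw 0.697 z axis [-0.     0.001 -1.   ] F [-2.8  2.   2. ] w 13.6 q6 1.05
scene [[170.9, 372.4, 0.32]]
side [[192.6, 227.4, 0.56]]
```

>>> move_arm(
  motion=[
    [0, 0, 0, 0, 0, -0.09, 0],
    [0, 0, 0, 0, 0, -0.18, 0],
    [0, 0, 0, 0, 0, -0.27, 0],
    [0, 0, 0, 0, 0, -0.36, 0],
    [0, 0, 0, 0, 0, -0.45, 0],
  ],
)

```text
t: 29.52
ee_pos: [677.7, 135.1, 50.6]
orientation: [-2.48, 1.928, 0.001]
ft_force: [-4.2, 3.6, 4.3]
width: 13.8
```

>>> move_arm(
  motion=[
    [0, 0, 0, 0, 0, -0.09, 0],
    [0, 0, 0, 0, 0, -0.18, 0],
    [0, 0, 0, 0, 0, -0.27, 0],
    [0, 0, 0, 0, 0, -0.36, 0],
    [0, 0, 0, 0, 0, -0.45, 0],
  ],
)

```text
t: 29.93
ee_pos: [677.7, 135.0, 50.6]
orientation: [-1.987, 2.433, 0.001]
ft_force: [-4.8, 2.9, 4.8]
width: 13.9
```

>>> move_arm(
  motion=[
    [0, 0, 0, 0, 0, -0.09, 0],
    [0, 0, 0, 0, 0, -0.18, 0],
    [0, 0, 0, 0, 0, -0.27, 0],
    [0, 0, 0, 0, 0, -0.35, 0],
    [0, 0, 0, 0, 0, -0.35, 0],
  ],
)

```text
t: 30.35
ee_pos: [677.7, 135.0, 50.6]
orientation: [-1.533, 2.742, 0.001]
ft_force: [-4.1, 3.1, 4.5]
width: 13.9
```

>>> move_arm(
  motion=[
    [0, 0, 0, 0, 0, 0, 30],
    [0, 0, 0, 0, 0, 0, 30],
    [0, 0, 0, 0, 0, 0, 30],
    [0, 0, 0, 0, 0, 0, 30],
  ],
)

```text
t: 30.68
ee_pos: [678.4, 134.2, 49.7]
orientation: [-1.537, 2.74, -0.001]
ft_force: [-0.2, -0.5, 0.8]
width: 29.9
```

>>> move_arm(
  motion=[
    [0, 0, 10, 0, 0, 0, 30],
    [0, 0, 30, 0, 0, 0, 30],
    [0, 0, 50, 0, 0, 0, 30],
    [0, 0, 60, 0, 0, 0, 30],
    [0, 0, 60, 0, 0, 0.1, 30],
  ],
)

```text
t: 31.1
ee_pos: [680.1, 134.6, 113.1]
orientation: [-1.668, 2.656, -0.003]
ft_force: [0.2, -0.1, -0.2]
width: 30.0
```

```bash
python3 st.py
```

```text
t 31.1 pos [680.1 134.6 113.1] yaw -0.449 z axis [ 0.005  0.001 -1.   ] F [ 0.2 -0.1 -0.2] w 30.0 q6 2.2
```

>>> move_arm(
  motion=[
    [0, 0, 0, 0, 0, 0.12, 30],
    [0, 0, 0, 0, 0, 0.24, 30],
    [0, 0, 0, 0, 0, 0.36, 30],
    [0, 0, 0, 0, 0, 0.48, 30],
    [0, 0, 0, 0, 0, 0.6, 30],
  ],
)

```text
t: 31.52
ee_pos: [678.1, 134.2, 109.8]
orientation: [-2.389, 2.04, -0.0]
ft_force: [0.5, 0.7, -0.1]
width: 29.7
```

>>> move_arm(
  motion=[
    [0, 0, 0, 0, 0, 0.12, 30],
    [0, 0, 0, 0, 0, 0.24, 30],
    [0, 0, 0, 0, 0, 0.36, 30],
    [0, 0, 0, 0, 0, 0.48, 30],
    [0, 0, 0, 0, 0, 0.6, 30],
  ],
)

```text
t: 31.93
ee_pos: [678.1, 134.2, 109.8]
orientation: [-2.885, 1.243, -0.001]
ft_force: [0.2, -0.5, -0.0]
width: 30.2
```

>>> move_arm(
  motion=[
    [0, 0, 0, 0, 0, 0.12, 30],
    [0, 0, 0, 0, 0, 0.24, 30],
    [0, 0, 0, 0, 0, 0.36, 30],
    [0, 0, 0, 0, 0, 0.48, 30],
    [0, 0, 0, 0, 0, 0.6, 30],
  ],
)

```text
t: 32.35
ee_pos: [678.1, 134.3, 109.8]
orientation: [-3.124, 0.335, -0.0]
ft_force: [0.7, -0.2, 0.6]
width: 30.0
```

>>> move_arm(
  motion=[
    [0, 0, 0, 0, 0, 0.12, 30],
    [0, 0, 0, 0, 0, 0.24, 30],
    [0, 0, 0, 0, 0, 0.36, 30],
    [0, 0, 0, 0, 0, 0.48, 30],
    [0, 0, 0, 0, 0, 0.6, 30],
  ],
)

```text
t: 32.77
ee_pos: [678.1, 134.2, 109.8]
orientation: [3.083, 0.603, 0.0]
ft_force: [-0.3, 0.2, -0.9]
width: 29.9
```

>>> move_arm(
  motion=[
    [0, 0, 0, 0, 0, 0.12, 30],
    [0, 0, 0, 0, 0, 0.24, 30],
    [0, 0, 0, 0, 0, 0.36, 30],
    [0, 0, 0, 0, 0, 0.48, 30],
    [0, 0, 0, 0, 0, 0.6, 30],
  ],
)

```text
t: 33.18
ee_pos: [678.1, 134.2, 109.8]
orientation: [2.767, 1.487, 0.0]
ft_force: [-0.5, -0.2, 0.6]
width: 29.9
```

>>> move_arm(
  motion=[
    [0, 0, 0, 0, 0, 0.04, 30],
    [0, 0, 0, 0, 0, 0.04, 30],
    [0, 0, 0, 0, 0, 0.04, 30],
  ],
)

```text
t: 33.43
ee_pos: [678.0, 134.3, 109.7]
orientation: [2.743, 1.531, 0.0]
ft_force: [0.4, 0.1, -0.4]
width: 29.9
```

```bash
python3 st.py 678.0 134.6 49.6 -0.552
```

```text
t 33.4333 pos [678.  134.3 109.7] yaw 2.589 z axis [ 0.  0. -1.] F [ 0.4  0.1 -0.4] w 29.9 q6 -0.84
go [ -0.    0.3 -60.1] turn 0.0
```

Next grasp: turn about 3.0 rad.

>>> move_arm(
  motion=[
    [0, 0.3, -20, 0, 0, 0, 30],
    [0, 0.3, -40, 0, 0, 0, 30],
    [0, 0.3, -53, 0, 0, 0, 30],
    [0, 0.3, -60, 0, 0, 0, 30],
    [0, 0.3, -60, 0, 0, 0, 30],
  ],
)

```text
t: 33.85
ee_pos: [676.8, 134.4, 47.6]
orientation: [-2.741, -1.532, 0.005]
ft_force: [-0.1, 0.0, -0.1]
width: 30.0
```

>>> move_arm(
  motion=[
    [0, 0, 0, 0, 0, 0, 0],
    [0, 0, 0, 0, 0, 0, 0],
    [0, 0, 0, 0, 0, 0, 0],
    [0, 0, 0, 0, 0, 0, 0],
  ],
)

```text
t: 34.18
ee_pos: [678.7, 134.5, 50.6]
orientation: [2.741, 1.533, 0.002]
ft_force: [-0.7, -1.1, 2.9]
width: 13.4
```

>>> move_arm(
  motion=[
    [0, 0, 0, 0, 0, -0.1, 0],
    [0, 0, 0, 0, 0, -0.2, 0],
    [0, 0, 0, 0, 0, -0.3, 0],
    [0, 0, 0, 0, 0, -0.4, 0],
    [0, 0, 0, 0, 0, -0.5, 0],
  ],
)

```text
t: 34.6
ee_pos: [678.2, 134.1, 50.6]
orientation: [3.037, 0.8, 0.0]
ft_force: [-2.0, -3.3, 4.1]
width: 13.8
```

>>> move_arm(
  motion=[
    [0, 0, 0, 0, 0, -0.1, 0],
    [0, 0, 0, 0, 0, -0.2, 0],
    [0, 0, 0, 0, 0, -0.3, 0],
    [0, 0, 0, 0, 0, -0.4, 0],
    [0, 0, 0, 0, 0, -0.5, 0],
  ],
)

```text
t: 35.02
ee_pos: [677.6, 133.9, 50.6]
orientation: [3.141, 0.024, -0.001]
ft_force: [-3.5, -3.9, 6.8]
width: 13.5
```

>>> move_arm(
  motion=[
    [0, 0, 0, 0, 0, -0.1, 0],
    [0, 0, 0, 0, 0, -0.2, 0],
    [0, 0, 0, 0, 0, -0.3, 0],
    [0, 0, 0, 0, 0, -0.4, 0],
    [0, 0, 0, 0, 0, -0.5, 0],
  ],
)

```text
t: 35.43
ee_pos: [677.0, 134.0, 50.6]
orientation: [3.048, -0.754, -0.003]
ft_force: [-6.3, -3.0, 8.4]
width: 13.8
```

>>> move_arm(
  motion=[
    [0, 0, 0, 0, 0, -0.1, 0],
    [0, 0, 0, 0, 0, -0.2, 0],
    [0, 0, 0, 0, 0, -0.3, 0],
    [0, 0, 0, 0, 0, -0.4, 0],
    [0, 0, 0, 0, 0, -0.5, 0],
  ],
)

```text
t: 35.85
ee_pos: [676.5, 134.4, 50.6]
orientation: [2.767, -1.485, -0.004]
ft_force: [-7.4, -1.4, 8.4]
width: 14.2
```

>>> move_arm(
  motion=[
    [0, 0, 0, 0, 0, -0.1, 0],
    [0, 0, 0, 0, 0, -0.2, 0],
    [0, 0, 0, 0, 0, -0.3, 0],
    [0, 0, 0, 0, 0, -0.4, 0],
    [0, 0, 0, 0, 0, -0.5, 0],
  ],
)

```text
t: 36.27
ee_pos: [676.3, 134.9, 50.6]
orientation: [2.313, -2.123, -0.004]
ft_force: [-8.6, 1.0, 9.6]
width: 13.9
```

>>> move_arm(
  motion=[
    [0, 0, 0, 0, 0, -0.1, 0],
    [0, 0, 0, 0, 0, -0.2, 0],
    [0, 0, 0, 0, 0, -0.3, 0],
    [0, 0, 0, 0, 0, -0.4, 0],
    [0, 0, 0, 0, 0, -0.5, 0],
  ],
)

```text
t: 36.68
ee_pos: [676.4, 135.5, 50.6]
orientation: [1.716, -2.629, -0.004]
ft_force: [-7.8, 3.3, 9.1]
width: 13.5
```

>>> move_arm(
  motion=[
    [0, 0, 0, 0, 0, 0, 0],
    [0, 0, 0, 0, 0, 0, 30],
    [0, 0, 0, 0, 0, 0, 30],
    [0, 0, 0, 0, 0, 0, 30],
    [0, 0, 0, 0, 0, 0, 30],
  ],
)

```text
t: 37.1
ee_pos: [678.3, 134.5, 49.6]
orientation: [-1.723, 2.626, -0.0]
ft_force: [0.7, -0.8, 0.1]
width: 30.4
```

```bash
python3 st.py 678.0 134.6 49.6 -0.552
```

```text
t 37.1 pos [678.3 134.5  49.6] yaw -0.409 z axis [ 0.001  0.    -1.   ] F [ 0.7 -0.8  0.1] w 30.4 q6 2.16
go [-0.3  0.1 -0. ] turn -0.143
```

>>> move_arm(
  motion=[
    [0, 0, 10, 0, 0, 0, 30],
    [0, 0, 30, 0, 0, 0, 30],
    [0, 0, 50, 0, 0, 0, 30],
    [0, 0, 60, 0, 0, 0.05, 30],
    [0, 0, 60, 0, 0, 0.14, 30],
  ],
)

```text
t: 37.52
ee_pos: [680.2, 134.8, 113.4]
orientation: [-1.903, 2.494, -0.004]
ft_force: [0.3, -0.1, -0.6]
width: 30.1
```

>>> move_arm(
  motion=[
    [0, 0, 0, 0, 0, 0.12, 30],
    [0, 0, 0, 0, 0, 0.24, 30],
    [0, 0, 0, 0, 0, 0.36, 30],
    [0, 0, 0, 0, 0, 0.48, 30],
    [0, 0, 0, 0, 0, 0.6, 30],
  ],
)

```text
t: 37.93
ee_pos: [678.3, 134.5, 110.3]
orientation: [-2.562, 1.818, -0.001]
ft_force: [-0.1, 0.0, 0.0]
width: 30.0
```

>>> move_arm(
  motion=[
    [0, 0, 0, 0, 0, 0.12, 30],
    [0, 0, 0, 0, 0, 0.24, 30],
    [0, 0, 0, 0, 0, 0.36, 30],
    [0, 0, 0, 0, 0, 0.48, 30],
    [0, 0, 0, 0, 0, 0.6, 30],
  ],
)

```text
t: 38.35
ee_pos: [678.3, 134.5, 110.3]
orientation: [-2.985, 0.979, -0.001]
ft_force: [0.3, -0.8, -0.3]
width: 29.6
```

>>> move_arm(
  motion=[
    [0, 0, 0, 0, 0, 0.12, 30],
    [0, 0, 0, 0, 0, 0.24, 30],
    [0, 0, 0, 0, 0, 0.36, 30],
    [0, 0, 0, 0, 0, 0.48, 30],
    [0, 0, 0, 0, 0, 0.6, 30],
  ],
)

```text
t: 38.77
ee_pos: [678.3, 134.5, 110.3]
orientation: [-3.141, 0.054, -0.001]
ft_force: [0.0, 0.9, -0.3]
width: 30.1
```

>>> move_arm(
  motion=[
    [0, 0, 0, 0, 0, 0.12, 30],
    [0, 0, 0, 0, 0, 0.24, 30],
    [0, 0, 0, 0, 0, 0.36, 30],
    [0, 0, 0, 0, 0, 0.48, 30],
    [0, 0, 0, 0, 0, 0.6, 30],
  ],
)

```text
t: 39.18
ee_pos: [678.3, 134.5, 110.2]
orientation: [3.017, 0.877, 0.001]
ft_force: [0.5, -0.3, 0.7]
width: 29.9
```

>>> move_arm(
  motion=[
    [0, 0, 0, 0, 0, 0.12, 30],
    [0, 0, 0, 0, 0, 0.24, 30],
    [0, 0, 0, 0, 0, 0.36, 30],
    [0, 0, 0, 0, 0, 0.48, 30],
    [0, 0, 0, 0, 0, 0.6, 30],
  ],
)

```text
t: 39.6
ee_pos: [678.3, 134.5, 110.2]
orientation: [2.623, 1.729, 0.001]
ft_force: [0.2, 0.7, 1.2]
width: 30.2
```

```bash
python3 st.py 678.0 134.6 49.6 -0.409
```

```text
t 39.6 pos [678.3 134.5 110.2] yaw 2.737 z axis [ 0.001  0.    -1.   ] F [0.2 0.7 1.2] w 30.2 q6 -0.99
go [ -0.3   0.1 -60.6] turn -0.004
```

>>> move_arm(
  motion=[
    [-0.3, 0, -20, 0, 0, 0, 30],
    [-0.3, 0, -40, 0, 0, 0, 30],
    [-0.3, 0, -53, 0, 0, 0, 30],
    [-0.3, 0, -60, 0, 0, 0, 30],
    [-0.3, 0, -60, 0, 0, 0, 30],
  ],
)

```text
t: 40.02
ee_pos: [676.7, 134.4, 47.9]
orientation: [-2.627, -1.721, 0.004]
ft_force: [-0.5, -0.4, 0.6]
width: 29.9
```

>>> move_arm(
  motion=[
    [0, 0, 0, 0, 0, 0, 0],
    [0, 0, 0, 0, 0, 0, 0],
    [0, 0, 0, 0, 0, 0, 0],
    [0, 0, 0, 0, 0, 0, 0],
  ],
)

```text
t: 40.35
ee_pos: [678.5, 134.7, 50.7]
orientation: [2.627, 1.721, 0.003]
ft_force: [0.1, 0.0, 1.6]
width: 13.9
```

>>> move_arm(
  motion=[
    [0, 0, 0, 0, 0, -0.1, 0],
    [0, 0, 0, 0, 0, -0.2, 0],
    [0, 0, 0, 0, 0, -0.3, 0],
    [0, 0, 0, 0, 0, -0.4, 0],
    [0, 0, 0, 0, 0, -0.5, 0],
  ],
)

```text
t: 40.77
ee_pos: [678.2, 134.3, 50.6]
orientation: [2.974, 1.011, 0.001]
ft_force: [-1.6, -2.8, 3.5]
width: 14.0
```

>>> move_arm(
  motion=[
    [0, 0, 0, 0, 0, -0.1, 0],
    [0, 0, 0, 0, 0, -0.2, 0],
    [0, 0, 0, 0, 0, -0.3, 0],
    [0, 0, 0, 0, 0, -0.4, 0],
    [0, 0, 0, 0, 0, -0.5, 0],
  ],
)

```text
t: 41.18
ee_pos: [677.7, 134.1, 50.6]
orientation: [3.131, 0.244, 0.0]
ft_force: [-2.9, -2.9, 5.9]
width: 13.7
```

>>> move_arm(
  motion=[
    [0, 0, 0, 0, 0, -0.1, 0],
    [0, 0, 0, 0, 0, -0.2, 0],
    [0, 0, 0, 0, 0, -0.3, 0],
    [0, 0, 0, 0, 0, -0.4, 0],
    [0, 0, 0, 0, 0, -0.49, 0],
  ],
)

```text
t: 41.6
ee_pos: [677.2, 134.1, 50.6]
orientation: [3.097, -0.523, -0.001]
ft_force: [-4.1, -2.3, 5.9]
width: 14.0
```

>>> move_arm(
  motion=[
    [0, 0, 0, 0, 0, 0, 0],
    [0, 0, 0, 0, 0, 0, 30],
    [0, 0, 0, 0, 0, 0, 30],
    [0, 0, 0, 0, 0, 0, 30],
    [0, 0, 0, 0, 0, 0, 30],
  ],
)

```text
t: 42.02
ee_pos: [677.9, 134.7, 49.6]
orientation: [-3.099, 0.516, -0.001]
ft_force: [-0.1, -0.0, -0.4]
width: 29.6
```

>>> move_arm(
  motion=[
    [0, 0, 10, 0, 0, 0, 30],
    [0, 0, 30, 0, 0, 0, 30],
    [0, 0, 60, 0, 0, -0.12, 30],
    [-25, -25, 95, 0, 0, -0.24, 30],
    [-50, -50, 130, 0, 0, -0.36, 30],
  ],
)

```text
t: 42.43
ee_pos: [636.0, 93.1, 169.7]
orientation: [-2.954, 1.068, -0.001]
ft_force: [-0.0, 0.1, 0.1]
width: 29.7
```

>>> move_arm(
  motion=[
    [-20, -20, 10, 0, 0, -0.12, 30],
    [-40, -40, 30, 0, 0, -0.24, 30],
    [-60, -50, 40, 0, 0, -0.36, 30],
    [-68, -55, 40, 0, 0, -0.48, 30],
    [-68, -55, 40, 0, 0, -0.6, 30],
  ],
)

```text
t: 42.85
ee_pos: [566.4, 36.6, 210.0]
orientation: [-2.503, 1.897, -0.002]
ft_force: [0.1, 0.7, 0.0]
width: 30.0
```

>>> move_arm(
  motion=[
    [0, 0, 0, 0, 0, -0.1, 30],
    [0, 0, 0, 0, 0, -0.1, 30],
    [0, 0, 0, 0, 0, -0.1, 30],
  ],
)

```text
t: 43.1
ee_pos: [568.0, 37.8, 208.7]
orientation: [-2.416, 2.008, -0.001]
ft_force: [-0.5, 0.3, -0.5]
width: 30.0
```

```bash
cat > ptr.py <<'E'
from slide import *
p=img("wrist");pickle.dump(p,open("kp.pkl","wb"))
h=cv2.cvtColor(p["color"],cv2.COLOR_RGB2HSV).astype(int)
c,rb,bb=slide(p)
c=[e for e in c if abs(np.linalg.norm(e[0]-e[1])-63.7)<3]
print([ (a.round(1),b.round(1)) for a,b in c])
a,b=c[0];u=(b-a)/np.linalg.norm(b-a);v=np.array([u[1],-u[0],0])
g=cv2.cvtColor(p["color"],cv2.COLOR_RGB2GRAY).astype(np.float32);ss=np.arange(-15,70,.25)
for t in range(4,31,3):
    base=a+v*t;base[2]=34
    px=np.array([proj(p,base+u*s) for s in ss],np.float32)
    val=cv2.remap(g,px[:,1].reshape(1,-1),px[:,0].reshape(1,-1),cv2.INTER_LINEAR)[0]
    w=np.clip(140-val,0,None);w[abs(ss-ss[val.argmin()])>3]=0;print(t,"ptr-red",round(float((w*ss).sum()/max(w.sum(),1e-6)),2),val.min().round())
r=[round(x) for x in proj(p,a)];save(p,"kp.png",(max(r[0]-60,0),r[0]+40,max(r[1]-120,0),r[1]+60),4)
E
python3 ptr.py; python3 st.py
```

```text
[(array([637.9, -21.4,  30.5]), array([645.3,  42. ,  30.5]))]
4 ptr-red 0.05 34.0
7 ptr-red 0.11 6.0
10 ptr-red 0.07 5.0
13 ptr-red -0.03 9.0
16 ptr-red -0.19 44.0
19 ptr-red -0.29 31.0
22 ptr-red -0.46 17.0
25 ptr-red -0.27 11.0
28 ptr-red 0.2 8.0
t 43.15 pos [568.   37.8 208.5] yaw 0.184 z axis [ 0.  0. -1.] F [0.2 0.4 1. ] w 30.4 q6 1.43
```

The pointer is on the red mark, within 0.1 mm at the tip. Next I'll check the plates and the label, then the scanner.

>>> move_arm(
  motion=[
    [-34, -8, 0, 0, 0, 0, 60],
    [-68, -17, 0, 0, 0, 0, 60],
    [-102, -25, 0, 0, 0, 0, 70],
    [-136, -34, 0, 0, 0, 0, 70],
    [-170, -42, 0, 0, 0, 0, 70],
  ],
)

```text
t: 43.57
ee_pos: [396.3, -4.4, 207.9]
orientation: [2.416, -2.008, -0.0]
ft_force: [0.3, -0.5, 0.5]
width: 60.0
```

>>> move_arm(
  motion=[
    [0, 0, 0, 0, 0, 0, 70],
    [0, 0, 0, 0, 0, 0, 70],
    [0, 0, 0, 0, 0, 0, 70],
  ],
)

```text
t: 43.82
ee_pos: [399.1, -4.2, 208.7]
orientation: [-2.413, 2.009, -0.002]
ft_force: [0.7, 0.2, 0.2]
width: 70.1
```

```bash
python3 seat.py lstv && python3 - <<'E'
from held import *
p=ld("ws.pkl")
print("label marks",[(np.round(e["location"],1).tolist(),round(e["p"],2),atz(p,*e["location"],20).round(1)) for e in mark_of(p,"label")[:2]])
# white quad
h=cv2.cvtColor(p["color"],cv2.COLOR_RGB2HSV);m=((h[...,1]<40)&(h[...,2]>150)).astype(np.uint8)
e=mark_of(p,"label")[0]["location"]
m=cv2.morphologyEx(m,cv2.MORPH_CLOSE,np.ones((7,7)))
n,lab,st,c=cv2.connectedComponentsWithStats(m);i=min([i for i in range(1,n) if st[i][4]>300],key=lambda i:np.hypot(c[i][0]-e[1],c[i][1]-e[0]))
ct,_=cv2.findContours((lab==i).astype(np.uint8),0,1)
r=cv2.boxPoints(cv2.minAreaRect(ct[0]));W=np.array([atz(p,y,x,20) for x,y in r]);print(st[i],W.round(1).tolist(),"centre",W.mean(0).round(1),np.linalg.norm(np.diff(W,axis=0),axis=1).round(1))
j=np.array(J);d=W.mean(0)[:2]-j[:2];c_,s_=np.cos(j[2]),np.sin(j[2]);print("label in jig",c_*d[0]+s_*d[1],-s_*d[0]+c_*d[1])
for n in("scanner","cradle_seat"): print(n,[(np.round(e["location"],1).tolist(),round(e["p"],2),atz(p,*e["location"],30).round(1)) for e in mark_of(p,n)[:3]])
E
```

```text
jig [[458.2, -57.38, 0.19], 0.99, 12]
l off [-1.482 -1.496 -0.   ] z free 20.8 (0.09153036591911846, 4) 0.08124480631644317
s off [ 0.805 -0.749 -0.001] z free 21.0 (0.07450289042106377, 3) 0.06917031491823587
t off [-0.064 -0.862  0.001] z free 20.9 (0.05287058775298358, 4) 0.0353158965494474
v off [ 1.032e+00 -1.199e+00 -1.000e-03] z free 20.0 (0.09010649721118959, 3) 0.09010649721118959
label marks [([132.7, 205.6], 0.87, array([438.5,  56.2,  20. ]))]
[ 182  114   46   39 1717] [[456.3, 88.1, 20.0], [464.6, 34.8, 20.0], [419.9, 27.2, 20.0], [410.8, 81.3, 20.0]] centre [437.9  57.8  20. ] [53.9 45.3 54.9]
label in jig 0.05922357917664911 114.48903891864126
scanner [([66.7, 18.7], 0.89, array([501.3, 346.7,  30. ]))]
cradle_seat [([66.6, 20.2], 0.87, array([501.4, 343.5,  30. ])), ([198.0, 6.0], 0.87, array([300.5, 367.2,  30. ])), ([67.1, 20.2], 0.61, array([500.6, 343.3,  30. ]))]
```

All plates are still seated. Label is at (438,57.5) and measures 44x54 as it should. I'll look over the scanner.

>>> move_arm(
  motion=[
    [3, 38, 0, 0, 0, 0, 70],
    [6, 76, 0, 0, 0, 0, 70],
    [9, 114, 0, 0, 0, 0, 70],
    [12, 152, 0, 0, 0, 0, 70],
    [15, 190, 0, 0, 0, 0, 70],
  ],
)

```text
t: 44.48
ee_pos: [413.1, 187.8, 208.0]
orientation: [-2.413, 2.011, -0.0]
ft_force: [0.3, -0.7, 0.1]
width: 69.7
```

>>> move_arm(
  motion=[
    [4, 38, 0, 0, 0, 0, 70],
    [7, 76, 0, 0, 0, 0, 70],
    [9, 110, 0, 0, 0, 0, 70],
    [11, 140, 0, 0, 0, 0, 70],
    [11, 140, 0, 0, 0, 0, 70],
  ],
)

```text
t: 44.9
ee_pos: [424.7, 331.0, 208.0]
orientation: [-2.415, 2.005, 0.0]
ft_force: [0.7, -0.8, 0.2]
width: 69.7
```

>>> move_arm(
  motion=[
    [0, 0, 0, 0, 0, 0, 70],
    [0, 0, 0, 0, 0, 0, 70],
    [0, 0, 0, 0, 0, 0, 70],
  ],
)

```text
t: 45.15
ee_pos: [423.6, 324.6, 207.7]
orientation: [2.411, -2.012, -0.0]
ft_force: [-0.7, 0.0, 0.4]
width: 69.5
```

```bash
python3 st.py && python3 - <<'E'
from held import *
p=img("wrist");pickle.dump(p,open("sc.pkl","wb"));q=ld("ws.pkl")
for n,z in(("scanner",30),("cradle_seat",30),("cradle",0),("spare_cell",0)): print(n,[(np.round(e["location"],1).tolist(),round(e["p"],2),atz(p,*e["location"],z).round(1)) for e in mark_of(p,n)[:3]])
m=mark_of(p,"scanner")[0]["location"];print("tri",tri([ray(p,*m),ray(q,66.7,18.7)]))
K=atz(p,*m,45)
# rectify at z=60 (body top), +x up, +y left, 3px/mm
xs=K[0]+np.linspace(75,-75,360);ys=K[1]+np.linspace(110,-130,576)
mp=np.array([[proj(p,(x,y,60)) for y in ys] for x in xs],np.float32)
a=cv2.remap(cv2.cvtColor(p["color"],cv2.COLOR_RGB2BGR),mp[...,1].copy(),mp[...,0].copy(),cv2.INTER_CUBIC);cv2.imwrite("pics/sc.png",a)
print("rect: top-left x,y",xs[0].round(1),ys[0].round(1),"2.4 px/mm")
E
```

```text
t 45.15 pos [423.6 324.6 207.7] yaw 0.18 z axis [-0.001 -0.001 -1.   ] F [-0.7  0.   0.4] w 69.5 q6 2.02
scanner [([109.0, 244.4], 0.91, array([497.9, 344.1,  30. ])), ([181.2, 508.6], 0.54, array([494.7, -82.9,  30. ]))]
cradle_seat [([105.5, 245.1], 0.97, array([502. , 344.1,  30. ])), ([259.1, 203.3], 0.77, array([302.6, 364.4,  30. ]))]
cradle [([251.5, 205.3], 0.68, array([298.1, 365.3,   0. ])), ([107.8, 248.7], 0.64, array([500.3, 339.8,   0. ])), ([103.7, 247.5], 0.29, array([505. , 342.1,   0. ]))]
spare_cell [([23.6, 311.5], 0.94, array([623.4, 282.6,   0. ])), ([106.9, 248.9], 0.44, array([501.4, 339.7,   0. ]))]
tri (array([499.47075574, 343.94027101,  32.95306211]), [1.553038533925307, 1.553038533925454])
rect: top-left x,y 572.9 453.8 2.4 px/mm
```

View pics/sc.png

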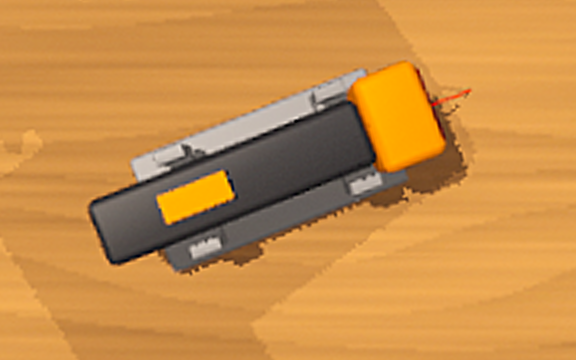

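The scanner body runs from (98,233) to the head front at (430,110). That puts its origin at (501.2,343.6) with yaw -1.213. It measures 147 mm long against 150, and triangulates to z of about 33 against 30. This is the grey cradle; the turquoise look-alike is elsewhere. I'll line up and descend.

>>> move_arm(
  motion=[
    [6, 2, 0, 0, 0, 0.12, 56],
    [12, 4, 0, 0, 0, 0.24, 56],
    [18, 6, 0, 0, 0, 0.36, 56],
    [24, 8, 0, 0, 0, 0.48, 56],
    [30, 9, 0, 0, 0, 0.6, 56],
  ],
)

```text
t: 45.87
ee_pos: [454.2, 334.7, 208.2]
orientation: [-2.903, 1.201, -0.0]
ft_force: [1.1, 0.1, -0.7]
width: 56.0
```

>>> move_arm(
  motion=[
    [10, 2, 0, 0, 0, 0.12, 56],
    [20, 4, 0, 0, 0, 0.24, 56],
    [30, 6, 0, 0, 0, 0.36, 56],
    [40, 8, 0, 0, 0, 0.48, 56],
    [47, 10, 0, 0, 0, 0.6, 56],
  ],
)

```text
t: 46.28
ee_pos: [501.7, 344.6, 208.2]
orientation: [-3.128, 0.29, -0.001]
ft_force: [0.7, 0.1, 0.4]
width: 56.4
```

>>> move_arm(
  motion=[
    [0, 0, -25, 0, 0, 0.12, 56],
    [0, 0, -50, 0, 0, 0.24, 56],
    [0, 0, -75, 0, 0, 0.36, 56],
    [0, 0, -100, 0, 0, 0.48, 56],
    [0, 0, -110, 0, 0, 0.55, 56],
  ],
)

```text
t: 46.7
ee_pos: [499.3, 343.3, 94.9]
orientation: [3.088, 0.571, -0.006]
ft_force: [0.1, 0.3, 0.0]
width: 55.9
```

>>> move_arm(
  motion=[
    [0, 0, 0, 0, 0, 0, 56],
    [0, 0, 0, 0, 0, 0, 56],
    [0, 0, 0, 0, 0, 0, 56],
  ],
)

```text
t: 46.95
ee_pos: [501.5, 345.1, 99.1]
orientation: [-3.091, -0.559, -0.002]
ft_force: [0.0, 0.3, -1.3]
width: 56.0
```

```bash
python3 st.py 501.2 343.6 27 1.929; python3 - <<'E'
from h import *
import pickle
p=img("wrist");pickle.dump(p,open("sc2.pkl","wb"));save(p,"sc2.png",k=1.2)
E
```

```text
t 46.95 pos [501.5 345.1  99.1] yaw 1.928 z axis [ 0.001  0.001 -1.   ] F [ 0.   0.3 -1.3] w 56.0 q6 0.23
go [ -0.3  -1.5 -72.1] turn 0.001
```

View pics/sc2.png

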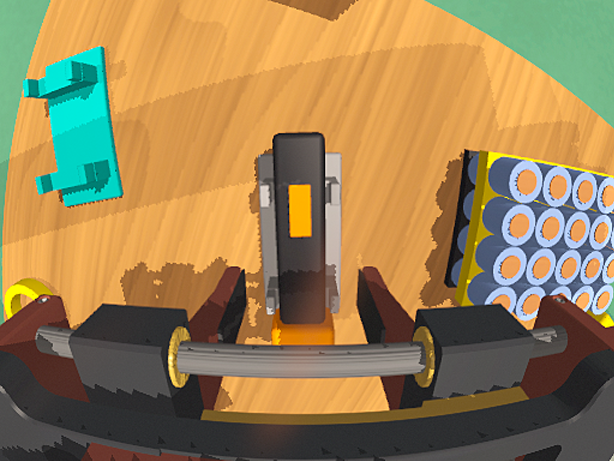

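The scanner is square and centred between the fingers (300 against a midpoint of 300). The decoy cradle at (75,125) and the battery pack at (540,230) are clear.

>>> move_arm(
  motion=[
    [-0.3, -1, -25, 0, 0, 0, 56],
    [-0.3, -1, -45, 0, 0, 0, 56],
    [-0.3, -1, -62, 0, 0, 0, 56],
    [-0.3, -1, -71, 0, 0, 0, 56],
    [-0.3, -1, -71, 0, 0, 0, 56],
  ],
)

```text
t: 47.42
ee_pos: [500.0, 343.4, 26.2]
orientation: [3.09, 0.561, -0.002]
ft_force: [0.2, -0.2, -1.4]
width: 56.1
```

>>> move_arm(
  motion=[
    [0, 0, 0, 0, 0, 0, 56],
    [0, 0, 0, 0, 0, 0, 20],
    [0, 0, 0, 0, 0, 0, 20],
    [0, 0, 0, 0, 0, 0, 20],
    [0, 0, 0, 0, 0, 0, 20],
  ],
)

```text
t: 47.83
ee_pos: [501.0, 344.0, 27.9]
orientation: [-3.09, -0.562, -0.002]
ft_force: [-0.5, -0.2, -0.1]
width: 33.0
```

>>> move_arm(
  motion=[
    [0, 0, 0, 0, 0, 0, 20],
    [0, 0, 0, 0, 0, 0, 20],
  ],
)

```text
t: 48.0
ee_pos: [501.0, 343.9, 27.8]
orientation: [-3.091, -0.563, -0.002]
ft_force: [-0.1, -1.4, 5.6]
width: 29.8
```

```bash
python3 st.py 501.2 343.6 27 1.929
```

```text
t 48.0 pos [501.  343.9  27.8] yaw 1.931 z axis [ 0.001  0.    -1.   ] F [-0.1 -1.4  5.6] w 29.8 q6 0.22
go [ 0.2 -0.3 -0.8] turn -0.002
```

>>> move_arm(
  motion=[
    [0, 0, 10, 0, 0, 0, 20],
    [0, 0, 25, 0, 0, 0, 20],
    [0, 0, 45, 0, 0, 0, 20],
    [0, 0, 60, 0, 0, 0, 20],
    [0, 0, 60, 0, 0, 0, 20],
  ],
)

```text
t: 48.42
ee_pos: [502.0, 344.8, 90.3]
orientation: [-3.089, -0.562, -0.007]
ft_force: [0.3, 0.5, -0.9]
width: 29.6
```

>>> move_arm(
  motion=[
    [-16, -28, 0, 0, 0, -0.03, 20],
    [-32, -56, 0, 0, 0, -0.06, 20],
    [-48, -84, 0, 0, 0, -0.1, 20],
    [-64, -112, 0, 0, 0, -0.14, 20],
    [-80, -140, 0, 0, 0, -0.175, 20],
  ],
)

```text
t: 48.83
ee_pos: [419.0, 202.4, 86.6]
orientation: [3.128, 0.288, -0.002]
ft_force: [1.2, -0.1, -1.3]
width: 29.9
```

>>> move_arm(
  motion=[
    [-7, -16, -6, 0, 0, 0, 20],
    [-7, -16, -12, 0, 0, 0, 20],
    [-7, -16, -18, 0, 0, 0, 20],
    [-7, -16, -18, 0, 0, 0, 20],
    [-7, -16, -18, 0, 0, 0, 20],
  ],
)

```text
t: 49.25
ee_pos: [414.3, 188.6, 68.7]
orientation: [-3.128, -0.291, -0.0]
ft_force: [-0.2, -0.2, -1.3]
width: 29.5
```

```bash
python3 st.py 413.8 187.1 69.8 1.756; python3 - <<'E'
from h import *
P=[img(n) for n in("scene","side","wrist")]
for n in("focus","label"):
    m=[mark_of(p,n) for p in P]
    print(n,[[(np.round(e["location"],1).tolist(),round(e["p"],2)) for e in l[:2]] for l in m])
    r=[ray(p,*l[0]["location"]) for p,l in zip(P[:2],m) if l]
    if len(r)>1: x,e=tri(r);print(x.round(1),np.round(e,1))
print("proj of label",[proj(p,(438,57.5,20)).round(1) for p in P])
save(P[1],"sd.png",(150,280,190,340),5)
E
```

```text
t 49.25 pos [414.3 188.6  68.7] yaw 1.756 z axis [ 0.  0. -1.] F [-0.2 -0.2 -1.3] w 29.5 q6 0.22
go [-0.5 -1.5  1.1] turn -0.0
focus [[], [], []]
label [[([172.7, 278.8], 0.6), ([203.3, 334.0], 0.34)], [([222.4, 274.0], 0.74)], []]
[436.6  58.8  15.1] [2.3 2.3]
proj of label [array([172.2, 279.1]), array([220.5, 274.3]), array([340.5, 249.5])]
```

View pics/sd.png

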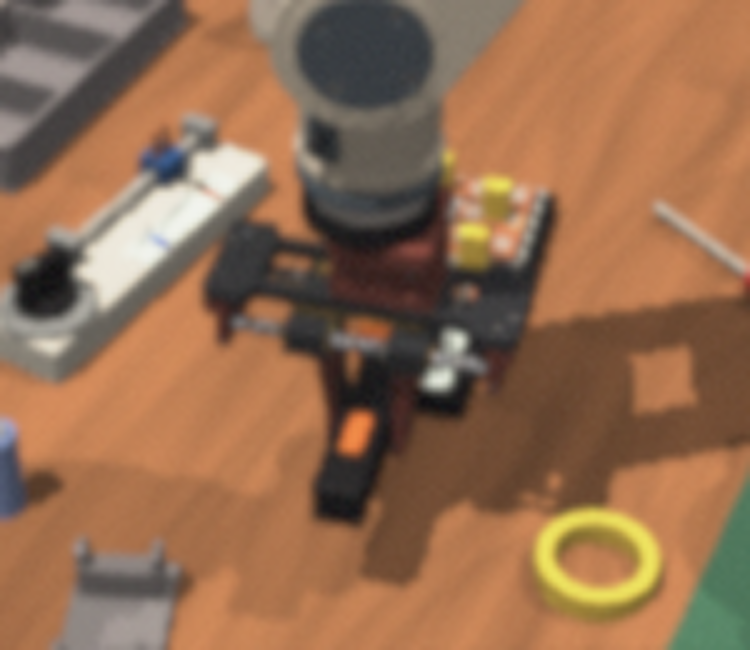

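The picture shows the scanner held level, heading over the jig's label, with plates and pointer undisturbed. That's 15 views used. I'll make a fine correction and hold.

>>> move_arm(
  motion=[
    [-0.4, -1.3, 1, 0, 0, 0, 20],
    [-0.4, -1.3, 1, 0, 0, 0, 20],
    [-0.4, -1.3, 1, 0, 0, 0, 20],
    [-0.4, -1.3, 1, 0, 0, 0, 20],
    [-0.4, -1.3, 1, 0, 0, 0, 20],
  ],
)

```text
t: 50.12
ee_pos: [413.2, 186.4, 70.1]
orientation: [-3.128, -0.29, -0.0]
ft_force: [0.1, -0.8, -2.2]
width: 30.1
```

```bash
python3 st.py 413.8 187.1 69.8 1.756; python3 - <<'E'
from h import *
for n in("scene","side"):
    p=img(n);h=cv2.cvtColor(p["color"],cv2.COLOR_RGB2HSV).astype(int)
    m=((h[...,0]<6)|(h[...,0]>174))&(h[...,1]>110)&(h[...,2]>110)
    c=proj(p,(438,57.5,20));y,x=np.nonzero(m);k=np.hypot(y-c[0],x-c[1])<22
    pts=[(y[i],x[i]) for i in np.nonzero(k)[0]];print(n,c.round(1),pts[:40])
    if pts:
        W=np.array([atz(p,*q,20) for q in pts]);print("mean",W.mean(0).round(1),"min",W.min(0).round(1),"max",W.max(0).round(1))
E
```

```text
t 50.1167 pos [413.2 186.4  70.1] yaw 1.756 z axis [ 0.  0. -1.] F [ 0.1 -0.8 -2.2] w 30.1 q6 0.21
go [ 0.6  0.7 -0.3] turn 0.0
scene [172.2 279.1] [(np.int64(172), np.int64(281))]
mean [438.6  63.6  20. ] min [438.6  63.6  20. ] max [438.6  63.6  20. ]
side [220.5 274.3] [(np.int64(199), np.int64(271)), (np.int64(199), np.int64(272)), (np.int64(199), np.int64(273)), (np.int64(199), np.int64(274)), (np.int64(199), np.int64(275)), (np.int64(199), np.int64(276)), (np.int64(200), np.int64(272)), (np.int64(200), np.int64(273)), (np.int64(200), np.int64(274)), (np.int64(200), np.int64(275))]
mean [485.7 -41.   20. ] min [478.8 -46.8  20. ] max [494.4 -35.7  20. ]
```

>>> move_arm(
  motion=[
    [0, 0, 0, 0, 0, 0, 20],
    [0, 0, 0, 0, 0, 0, 20],
    [0, 0, 0, 0, 0, 0, 20],
    [0, 0, 0, 0, 0, 0, 20],
    [0, 0, 0, 0, 0, 0, 20],
  ],
)

```text
t: 50.63
ee_pos: [413.1, 186.4, 70.1]
orientation: [3.128, 0.29, -0.0]
ft_force: [0.2, -0.0, -0.9]
width: 29.9
```

>>> move_arm(
  motion=[
    [0, 0, 0, 0, 0, 0, 20],
    [0, 0, 0, 0, 0, 0, 20],
    [0, 0, 0, 0, 0, 0, 20],
    [0, 0, 0, 0, 0, 0, 20],
    [0, 0, 0, 0, 0, 0, 20],
  ],
)

```text
t: 51.05
ee_pos: [413.1, 186.4, 70.1]
orientation: [-3.128, -0.29, 0.0]
ft_force: [0.8, -0.0, -1.8]
width: 30.0
```

>>> move_arm(
  motion=[
    [0, 0, 0, 0, 0, 0, 20],
    [0, 0, 0, 0, 0, 0, 20],
    [0, 0, 0, 0, 0, 0, 20],
    [0, 0, 0, 0, 0, 0, 20],
    [0, 0, 0, 0, 0, 0, 20],
  ],
)

```text
t: 51.47
ee_pos: [413.1, 186.4, 70.1]
orientation: [-3.128, -0.29, -0.0]
ft_force: [0.5, -0.0, -2.0]
width: 30.1
```

>>> move_arm(
  motion=[
    [0, 0, 0, 0, 0, 0, 20],
    [0, 0, 0, 0, 0, 0, 20],
    [0, 0, 0, 0, 0, 0, 20],
    [0, 0, 0, 0, 0, 0, 20],
    [0, 0, 0, 0, 0, 0, 20],
  ],
)

```text
t: 51.88
ee_pos: [413.1, 186.4, 70.1]
orientation: [-3.128, -0.29, 0.0]
ft_force: [0.1, -0.5, -0.8]
width: 29.8
```

>>> move_arm(
  motion=[
    [0, 0, 0, 0, 0, 0, 20],
    [0, 0, 0, 0, 0, 0, 20],
    [0, 0, 0, 0, 0, 0, 20],
    [0, 0, 0, 0, 0, 0, 20],
    [0, 0, 0, 0, 0, 0, 20],
  ],
)

```text
t: 52.3
ee_pos: [413.1, 186.4, 70.1]
orientation: [3.128, 0.29, -0.0]
ft_force: [-0.9, 0.6, -1.9]
width: 30.1
```

>>> move_arm(
  motion=[
    [0, 0, 0, 0, 0, 0, 20],
    [0, 0, 0, 0, 0, 0, 20],
    [0, 0, 0, 0, 0, 0, 20],
    [0, 0, 0, 0, 0, 0, 20],
    [0, 0, 0, 0, 0, 0, 20],
  ],
)

```text
t: 52.72
ee_pos: [413.1, 186.4, 70.1]
orientation: [3.128, 0.29, 0.0]
ft_force: [-0.8, -0.4, -1.5]
width: 29.6
```

>>> move_arm(
  motion=[
    [8, 14, 9, 0, 0, 0, 20],
    [20, 36, 18, 0, 0, 0.04, 20],
    [36, 64, 18, 0, 0, 0.08, 20],
    [52, 92, 18, 0, 0, 0.12, 20],
    [68, 120, 18, 0, 0, 0.175, 20],
  ],
)

```text
t: 53.13
ee_pos: [481.7, 307.7, 88.4]
orientation: [-3.09, -0.565, -0.001]
ft_force: [0.6, -0.3, -2.0]
width: 29.5
```

>>> move_arm(
  motion=[
    [12, 22, 0, 0, 0, 0, 20],
    [19.5, 37, 0, 0, 0, 0, 20],
    [19.5, 37, 0, 0, 0, 0, 20],
    [19.5, 37, 0, 0, 0, 0, 20],
    [19.5, 37, 0, 0, 0, 0, 20],
  ],
)

```text
t: 53.55
ee_pos: [499.6, 342.4, 87.6]
orientation: [3.09, 0.562, -0.003]
ft_force: [0.1, -1.1, -2.0]
width: 29.9
```

```bash
python3 st.py 501 343.9 27.8 1.931
```

```text
t 53.55 pos [499.6 342.4  87.6] yaw 1.931 z axis [-0.002 -0.001 -1.   ] F [ 0.1 -1.1 -2. ] w 29.9 q6 0.22
go [  1.4   1.5 -59.8] turn 0.0
```

Held over 3 s. Lowering it into the cradle.

>>> move_arm(
  motion=[
    [1.2, 1.2, -15, 0, 0, 0, 20],
    [1.2, 1.2, -28, 0, 0, 0, 20],
    [1.2, 1.2, -36, 0, 0, 0, 20],
    [1.2, 1.2, -36, 0, 0, 0, 20],
    [1.2, 1.2, -36, 0, 0, 0, 20],
  ],
)

```text
t: 53.97
ee_pos: [501.1, 343.8, 50.8]
orientation: [3.09, 0.562, -0.004]
ft_force: [0.4, 1.0, -0.9]
width: 29.9
```

```bash
python3 st.py 501 343.9 27.8 1.931
```

```text
t 53.9667 pos [501.1 343.8  50.8] yaw 1.93 z axis [-0.002 -0.001 -1.   ] F [ 0.4  1.  -0.9] w 29.9 q6 0.22
go [ -0.1   0.1 -23. ] turn 0.001
```

>>> move_arm(
  motion=[
    [0, 0, -7, 0, 0, 0, 20],
    [0, 0, -13, 0, 0, 0, 20],
    [0, 0, -18, 0, 0, 0, 20],
    [0, 0, -21, 0, 0, 0, 20],
    [0, 0, -22.7, 0, 0, 0, 20],
  ],
)

```text
t: 54.38
ee_pos: [501.7, 344.3, 28.9]
orientation: [3.09, 0.563, -0.001]
ft_force: [1.1, -2.5, 0.4]
width: 30.0
```

>>> move_arm(
  motion=[
    [0, 0, 0, 0, 0, 0, 20],
    [0, 0, 0, 0, 0, 0, 20],
    [0, 0, 0, 0, 0, 0, 56],
    [0, 0, 0, 0, 0, 0, 56],
    [0, 0, 0, 0, 0, 0, 56],
  ],
)

```text
t: 54.8
ee_pos: [502.1, 345.2, 29.9]
orientation: [-3.09, -0.562, -0.001]
ft_force: [0.4, -0.1, 0.5]
width: 46.3
```

>>> move_arm(
  motion=[
    [0, 0, 0, 0, 0, 0, 56],
    [0, 0, 0, 0, 0, 0, 56],
    [0, 0, 12, 0, 0, 0, 56],
    [0, 0, 30, 0, 0, 0, 56],
    [0, 0, 60, 0, 0, 0, 56],
  ],
)

```text
t: 55.22
ee_pos: [500.3, 343.7, 88.5]
orientation: [3.089, 0.562, -0.007]
ft_force: [-0.6, 0.4, -0.4]
width: 55.5
```

>>> move_arm(
  motion=[
    [0, 0, 40, 0, 0, -0.12, 56],
    [-10, 0, 80, 0, 0, -0.24, 56],
    [-20, 0, 110, 0, 0, -0.36, 56],
    [-30, -5, 115, 0, 0, -0.48, 56],
    [-40, -10, 115, 0, 0, -0.6, 56],
  ],
)

```text
t: 55.63
ee_pos: [462.9, 335.8, 208.7]
orientation: [-3.113, 0.384, -0.008]
ft_force: [-0.3, 0.1, -0.9]
width: 55.6
```

>>> move_arm(
  motion=[
    [-10, -3, 0, 0, 0, -0.12, 56],
    [-20, -6, 0, 0, 0, -0.24, 56],
    [-30, -9, 0, 0, 0, -0.36, 56],
    [-38, -9, 0, 0, 0, -0.48, 56],
    [-38, -9, 0, 0, 0, -0.6, 56],
  ],
)

```text
t: 56.05
ee_pos: [422.3, 325.3, 205.3]
orientation: [2.865, -1.289, -0.0]
ft_force: [-0.1, -0.6, -0.2]
width: 56.0
```

>>> move_arm(
  motion=[
    [0, 0, 0, 0, 0, -0.12, 56],
    [0, 0, 0, 0, 0, -0.24, 56],
    [0, 0, 0, 0, 0, -0.36, 56],
    [0, 0, 0, 0, 0, -0.48, 56],
    [0, 0, 0, 0, 0, -0.55, 56],
  ],
)

```text
t: 56.47
ee_pos: [423.8, 325.7, 205.4]
orientation: [-2.406, 2.019, -0.0]
ft_force: [0.3, -0.3, -0.2]
width: 55.9
```

```bash
python3 st.py; python3 - <<'E'
from held import *
p=img("wrist");pickle.dump(p,open("sc3.pkl","wb"));q=ld("sc.pkl")
for f in(q,p):
    print([(n,np.round(mark_of(f,n)[0]["location"],1).tolist(),atz(f,*mark_of(f,n)[0]["location"],30).round(1)) for n in("scanner","cradle_seat")] if f is p else "")
def rect(f,z=60):
    xs=498+np.linspace(75,-75,360);ys=344+np.linspace(110,-130,576)
    mp=np.array([[proj(f,(x,y,z)) for y in ys] for x in xs],np.float32)
    return cv2.remap(cv2.cvtColor(f["color"],cv2.COLOR_RGB2BGR),mp[...,1].copy(),mp[...,0].copy(),cv2.INTER_CUBIC)
A=[rect(q),rect(p)];cv2.imwrite("pics/sc3.png",np.vstack([cv2.resize(a,None,fx=.8,fy=.8) for a in A]))
for a in A:
    h=cv2.cvtColor(a,cv2.COLOR_BGR2HSV);m=(h[...,0]<22)&(h[...,1]>225)&(h[...,2]>190)
    n,l,st,c=cv2.connectedComponentsWithStats(m.astype(np.uint8));i=1+st[1:,4].argsort()[::-1][:2];print("orange blobs",c[i].round(1).tolist(),st[i,4])
E
```

```text
t 56.4667 pos [423.8 325.7 205.4] yaw 0.175 z axis [ 0.001  0.001 -1.   ] F [ 0.3 -0.3 -0.2] w 55.9 q6 2.03

[('scanner', [107.5, 248.1], array([500.9, 341.2,  30. ])), ('cradle_seat', [105.7, 246.5], array([502.6, 343.4,  30. ]))]
orange blobs [[398.1, 116.4], [196.5, 196.8]] [6435 1158]
orange blobs [[398.8, 116.5], [213.0, 192.3]] [6323  368]
```

The scanner is back where it was: the head centroid agrees within 0.5 mm. Final checks of the plates and the pointer follow.

>>> move_arm(
  motion=[
    [-5, -38, 0, 0, 0, 0, 56],
    [-10, -76, 0, 0, 0, 0, 56],
    [-15, -114, 0, 0, 0, 0, 56],
    [-20, -152, 0, 0, 0, 0, 56],
    [-20, -190, 0, 0, 0, 0, 56],
  ],
)

```text
t: 57.13
ee_pos: [402.5, 134.1, 204.5]
orientation: [2.416, -2.008, -0.0]
ft_force: [0.8, 0.3, 0.1]
width: 56.0
```

>>> move_arm(
  motion=[
    [0, -38, 0, 0, 0, 0, 56],
    [0, -76, 0, 0, 0, 0, 56],
    [0, -114, 0, 0, 0, 0, 56],
    [0, -140, 0, 0, 0, 0, 56],
    [0, -140, 0, 0, 0, 0, 56],
  ],
)

```text
t: 57.55
ee_pos: [403.8, -7.8, 204.8]
orientation: [2.411, -2.014, 0.002]
ft_force: [0.1, -0.3, 0.0]
width: 56.0
```

>>> move_arm(
  motion=[
    [0, 0, 0, 0, 0, 0, 56],
    [0, 0, 0, 0, 0, 0, 56],
    [0, 0, 0, 0, 0, 0, 56],
  ],
)

```text
t: 57.8
ee_pos: [403.9, -3.5, 204.5]
orientation: [-2.414, 2.01, 0.0]
ft_force: [0.3, 0.2, 0.7]
width: 55.9
```

```bash
python3 st.py && python3 seat.py lstv; python3 - <<'E'
from fit import *
save(ld("ws.pkl"),"fin.png",(0,260,0,512),1.5)
E
```

```text
t 57.8 pos [403.9  -3.5 204.5] yaw 0.182 z axis [ 0.  0. -1.] F [0.3 0.2 0.7] w 55.9 q6 1.35
jig [[457.67, -57.81, 0.19], 1.31, 12]
l off [-1.564e+00 -1.581e+00  1.000e-03] z free 21.3 (0.11923865284850838, 4) 0.09623402293468922
s off [ 0.968 -0.739  0.001] z free 21.0 (0.0950743432457689, 3) 0.08459665695847982
t off [-1.654 -2.351  0.007] z free 20.0 (0.10369694698763658, 4) 0.10369694698763658
v off [ 1.008 -1.208  0.   ] z free 21.8 (0.08050089569179893, 3) 0.028587172875722072
```

View pics/fin.png

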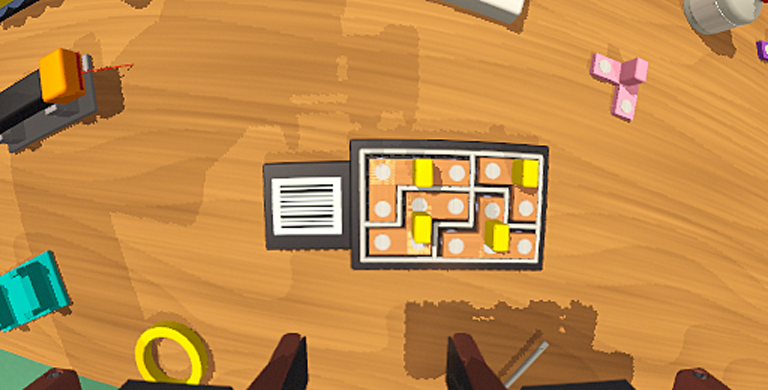

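>>> move_arm(
  motion=[
    [34, 8, 0, 0, 0, 0, 56],
    [68, 17, 0, 0, 0, 0, 56],
    [102, 25, 0, 0, 0, 0, 56],
    [136, 34, 0, 0, 0, 0, 56],
    [165, 42, 0, 0, 0, 0, 56],
  ],
)

```text
t: 58.27
ee_pos: [570.9, 39.8, 204.2]
orientation: [-2.415, 2.008, -0.0]
ft_force: [1.4, -1.0, 0.1]
width: 55.8
```

>>> move_arm(
  motion=[
    [0, 0, 0, 0, 0, 0, 56],
    [0, 0, 0, 0, 0, 0, 56],
    [0, 0, 0, 0, 0, 0, 56],
  ],
)

```text
t: 58.52
ee_pos: [567.5, 38.5, 203.7]
orientation: [2.414, -2.009, -0.003]
ft_force: [-0.7, -0.1, -0.8]
width: 56.0
```

```bash
python3 ptr.py; python3 st.py
```

```text
[(array([637.6, -21.3,  30.5]), array([645. ,  42. ,  30.5]))]
4 ptr-red 0.22 22.0
7 ptr-red 0.35 20.0
10 ptr-red -0.12 9.0
13 ptr-red -0.15 4.0
16 ptr-red -0.38 1.0
19 ptr-red -0.46 0.0
22 ptr-red -0.5 13.0
25 ptr-red -0.16 28.0
28 ptr-red 0.17 4.0
t 58.5667 pos [567.2  38.1 203.9] yaw 0.182 z axis [-0.002 -0.    -1.   ] F [-0.4 -0.7  0.9] w 55.9 q6 1.44
```

```bash
python3 -c "
from workcell import *
print(close_job())"
```

```text
the job is handed in; nothing more can be done
None
```

The job is done and handed in at about 59 s of the 208 s. All three steps were carried out in order, and the flux bottle and spare cell were never approached.

- **Plates:** all four (T, S, V, L) lie in their own pockets. In the last check each was 1.2 to 2.9 mm off, against 5 mm allowed. Yaw was within 0.01 rad, and fitted heights ran 20.0 to 21.8 mm against the 20 mm pocket floor.
- **T plate:** between two checks it shifted about 2 mm inside its pocket, with the robot nowhere near it. It still measured flat and is the 2.9 mm one, so I left it alone.
- **Pointer:** I turned the knob about 6.1 rad clockwise in three grips. The tip stands within about 0.4 mm of the red mark.
- **Scanner:** held level and aimed at the label, along the bars, for over 3 s, then put back in its grey cradle. Its head is within 0.5 mm of where it started.
- **Not confirmed directly:** the recogniser never reported the scan line's focus point. I aimed from the measured geometry; the only sighting was one red pixel, about 6 mm from the label centre.

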